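# Unload the sample carousel and read each jar on the x-y stage

## Task

Index the sample carousel (T-bar on top) to bring each jar to the opening in the clear guard, lift it out there and stand it on the tray of the x-y stage. When all the jars that are there stand on the tray, step the tray (post handle) on its slides so that the fixed pointer stands over the centre of each lid in turn, from the widest jar to the narrowest, pausing a full second at each; then pull the tray back to its home end nearest the robot, with the jars still standing on it and the carousel left on a click. Leave the other things on the bench alone.

Things in the scene. Friction and masses are not known exactly. Their poses are not given: they have to be found in the camera images.
- jar_58: plain white jar with black lid (small white dot at its centre), 58 mm diameter, 60 mm tall, the widest of the four; origin at the centre of its underside, z up; about 0.08 to 0.2 kg; may be absent (None)
- jar_52: plain white jar with black lid (small white dot at its centre), 52 mm diameter, 60 mm tall, the second widest of the four; origin at the centre of its underside, z up; about 0.08 to 0.2 kg; may be absent (None)
- jar_46: plain white jar with black lid (small white dot at its centre), 46 mm diameter, 60 mm tall, the second narrowest of the four; origin at the centre of its underside, z up; about 0.08 to 0.2 kg; may be absent (None)
- jar_40: plain white jar with black lid (small white dot at its centre), 40 mm diameter, 60 mm tall, the narrowest of the four; origin at the centre of its underside, z up; about 0.08 to 0.2 kg; may be absent (None)
- carousel (a joint): angle of the sample carousel's turntable, rad, grows counter-clockwise seen from above, turns without end; detents (clicks) at 0 and every whole multiple of 60 degrees (1.047 rad); about 0.25 N m to leave a detent; past half way it pulls itself gently into the next one within a second or so
- carousel_base: fixed round steel base of the carousel, 290 mm diameter; origin on the bench on the turntable's axis, z up, -x points out of the guard's opening. Turntable: six pockets for jars at 60 degree pitch, 90 mm from the axis, 62 mm wide, parted by ribs and outer stops 14 mm high; hub drum 100 mm diameter, 18 mm high; jars stand loose in pockets, none at the opening at the start
- gap (a point): fixed point: centre of the pocket place at the guard's opening, on the turntable's top surface, 75 mm above the bench, 90 mm along -x of the carousel's base from the axis; axes as the base's
- guard (a point): fixed: centre of the top of the clear guard plate, on the axis, 145 mm above the bench; axes as the base's. 4 mm thick, 250 mm square on four 10 mm posts near its corners, it covers every pocket but the one at the opening: that is 116 mm wide (y -58 to 58) and open for x below -20 mm, out to the front. Jars can be lifted out only there
- tbar (a point): grip point of the black T-bar on the turntable's axis above the guard, turns with the turntable. Bar 54 mm long along this point's y, 12 mm thick along its x; top 13 mm above this point, underside 23 mm below, guard 38 mm below. With the turntable at 0 its y is the base's y
- tray (a point): centre of the top surface of the x-y stage's tray (40 mm above the bench), moves with the tray: x is the direction of the lower slide (away from the robot), y of the upper slide, z up. Tray 180 x 180 mm with a lip 10 mm high and 4 mm thick all round; four dark circles at x, y = +-38 mm mark good jar places
- post (a point): grip point of the tray's handle: black upright post 16 x 16 mm on an arm at the tray's near side, centre 142 mm along -x of tray; this point is 100 mm above the tray's surface, 15 mm below the post's top; its axes are parallel to the tray's
- slide_x (a joint): lower slide of the x-y stage, m, 0 at home (nearest the robot), up to 0.235 away from the robot; stays where left, about 1.5 N friction
- slide_y (a joint): upper slide of the x-y stage, m, -0.07 to 0.07, grows along the tray's y; stays where left, about 1.5 N friction
- pointer (a point): tip of the fixed steel pointer of the x-y stage, 112 mm above the bench (12 mm above the lids of jars standing on the tray), 170 mm along the stage's x from the tray centre's place with both slides at 0. It hangs from a blue bar 20 mm wide (151 to 165 mm above the bench) that runs from the pointer along the stage's -y to a column 192 mm away
- squeeze_bottle: white squeeze bottle, 60 dia x 150 mm; bystander, leave alone; origin at its underside
- driver: screwdriver lying on the bench, about 200 mm; bystander, leave alone; origin at its underside
- parts_tray: shallow steel tray 100 x 140 x 30 mm; bystander, leave alone; origin at its underside
- thumbscrew: steel thumbscrew standing head down, 26 dia x 34 mm; bystander, leave alone; origin at its underside
- clamp_ring: steel ring lying flat, 70 dia x 12 mm; bystander, leave alone; origin at its underside
- tip_box: grey box 80 x 120 x 60 mm; bystander, leave alone; origin at its underside
- beaker: glass beaker 70 dia x 90 mm; bystander, leave alone; origin at its underside

How it is judged:
On the way, in this order (a step that is already met when the one before it is completed fails the run):
1. all the jars stand upright on the tray of the x-y stage, let go (z of jar_58 in the frame of tray between -0.004 and 0.006 m and x of jar_58 in the frame of tray between -0.085 and 0.085 m and y of jar_58 in the frame of tray between -0.085 and 0.085 m and angle between each of jar_58, jar_52, jar_46, jar_40's own z axis and vertical below 0.12 rad and z of jar_52 in the frame of tray between -0.004 and 0.006 m and x of jar_52 in the frame of tray between -0.085 and 0.085 m and y of jar_52 in the frame of tray between -0.085 and 0.085 m and z of jar_46 in the frame of tray between -0.004 and 0.006 m and x of jar_46 in the frame of tray between -0.085 and 0.085 m and y of jar_46 in the frame of tray between -0.085 and 0.085 m and z of jar_40 in the frame of tray between -0.004 and 0.006 m and x of jar_40 in the frame of tray between -0.085 and 0.085 m and y of jar_40 in the frame of tray between -0.085 and 0.085 m and linear speed of each of jar_58, jar_52, jar_46, jar_40 below 0.03 m/s and contact force between each of jar_58, jar_52, jar_46, jar_40 and the fingers below 0.2 N), for 0.2 s.
2. the widest jar (jar_58), standing on the tray, is held still with its lid centre under the pointer (within 5 mm, for 0.4 s) (z of jar_58 in the frame of tray between -0.004 and 0.006 m and x of jar_58 in the frame of tray between -0.085 and 0.085 m and y of jar_58 in the frame of tray between -0.085 and 0.085 m and angle between jar_58's own z axis and vertical below 0.12 rad and horizontal distance between jar_58 and pointer below 0.005 m and linear speed of jar_58 below 0.01 m/s), for 0.4 s.
3. the second widest jar (jar_52), standing on the tray, is held still with its lid centre under the pointer (within 5 mm, for 0.4 s) (z of jar_52 in the frame of tray between -0.004 and 0.006 m and x of jar_52 in the frame of tray between -0.085 and 0.085 m and y of jar_52 in the frame of tray between -0.085 and 0.085 m and angle between jar_52's own z axis and vertical below 0.12 rad and horizontal distance between jar_52 and pointer below 0.005 m and linear speed of jar_52 below 0.01 m/s), for 0.4 s.
4. the second narrowest jar (jar_46), standing on the tray, is held still with its lid centre under the pointer (within 5 mm, for 0.4 s) (z of jar_46 in the frame of tray between -0.004 and 0.006 m and x of jar_46 in the frame of tray between -0.085 and 0.085 m and y of jar_46 in the frame of tray between -0.085 and 0.085 m and angle between jar_46's own z axis and vertical below 0.12 rad and horizontal distance between jar_46 and pointer below 0.005 m and linear speed of jar_46 below 0.01 m/s), for 0.4 s.
5. the narrowest jar (jar_40), standing on the tray, is held still with its lid centre under the pointer (within 5 mm, for 0.4 s) (z of jar_40 in the frame of tray between -0.004 and 0.006 m and x of jar_40 in the frame of tray between -0.085 and 0.085 m and y of jar_40 in the frame of tray between -0.085 and 0.085 m and angle between jar_40's own z axis and vertical below 0.12 rad and horizontal distance between jar_40 and pointer below 0.005 m and linear speed of jar_40 below 0.01 m/s), for 0.4 s.
At the end, for the whole second after the job is handed in: Every jar present stands upright (within 7 degrees) on the tray, the lower slide is within 12 mm of its home end, and the carousel rests within 5 degrees of a click (z of jar_58 in the frame of tray between -0.004 and 0.006 m and x of jar_58 in the frame of tray between -0.085 and 0.085 m and y of jar_58 in the frame of tray between -0.085 and 0.085 m and angle between each of jar_58, jar_52, jar_46, jar_40's own z axis and vertical below 0.12 rad and z of jar_52 in the frame of tray between -0.004 and 0.006 m and x of jar_52 in the frame of tray between -0.085 and 0.085 m and y of jar_52 in the frame of tray between -0.085 and 0.085 m and z of jar_46 in the frame of tray between -0.004 and 0.006 m and x of jar_46 in the frame of tray between -0.085 and 0.085 m and y of jar_46 in the frame of tray between -0.085 and 0.085 m and z of jar_40 in the frame of tray between -0.004 and 0.006 m and x of jar_40 in the frame of tray between -0.085 and 0.085 m and y of jar_40 in the frame of tray between -0.085 and 0.085 m and value of joint slide_x below 0.012 m and (value of joint carousel between -8.46758 and -8.28758 rad or value of joint carousel between -7.42038 and -7.24038 rad or value of joint carousel between -6.37319 and -6.19319 rad or value of joint carousel between -5.32599 and -5.14599 rad or value of joint carousel between -4.27879 and -4.09879 rad or value of joint carousel between -3.23159 and -3.05159 rad or value of joint carousel between -2.1844 and -2.0044 rad or value of joint carousel between -1.1372 and -0.957198 rad or value of joint carousel between -0.09 and 0.09 rad or value of joint carousel between 0.957198 and 1.1372 rad or value of joint carousel between 2.0044 and 2.1844 rad or value of joint carousel between 3.05159 and 3.23159 rad or value of joint carousel between 4.09879 and 4.27879 rad or value of joint carousel between 5.14599 and 5.32599 rad or value of joint carousel between 6.19319 and 6.37319 rad or value of joint carousel between 7.24038 and 7.42038 rad or value of joint carousel between 8.28758 and 8.46758 rad) and velocity of joint carousel between -0.1 and 0.1 rad/s); the robot touches nothing.
It fails at once if a bystander on the bench is moved more than 30 mm (distance of any of squeeze_bottle, driver, parts_tray, thumbscrew, clamp_ring, tip_box, beaker from where it was at the start of the episode above 0.03 m).
Of jar_58, jar_52, jar_46, jar_40 only 3 to 4 are there at a start; the rules pass over those that are not, and their reading is None.
At some moment in a run one of jar_58, jar_52, jar_46, jar_40 may be knocked a few centimetres aside while the robot is not near it.
It also fails if it takes over 210 s, if anything falls off the work surface, if the arm or the gripper's body presses on something with over 40 N, if the wrist force passes 120 N, or if a joint passes its speed limit or range.

## Robot

A 7-joint arm with a two-finger parallel gripper is mounted at the origin on the work surface. World frame = base frame: x ahead of the robot, y to its left, z up, the work surface at z = 0. Lengths are in m, angles in rad, forces in N, time in s.
With the tool pointing down it reaches from about 0.425 to 0.875 m from the base axis. Payload 8.4 kg.
Tool frame: the origin (TCP) lies at the very end of the fingers, on their centre line; the grasp point (between the pads) lies 19 mm behind it; z points along the fingers, y is the line along which they close (so a half turn about z gives the same grasp; the last joint's range is limited). The gripper opens to 87 mm and grips with 3 to 60 N. Pads are 19 mm wide; open, the fingers measure 117 mm over their backs; the gripper's body (75 mm by 190 mm) begins 51 mm behind the grasp point.
Start: joints at [-1.31, 0.333, 0.04, 1.465, -0.013, 1.343, -0.059], TCP at [0.229, 0.608, 0.223] pointing down, gripper open.
Joint ranges: [-2.58, 2.58], [-0.38, 2.09], [-1.3, 1.39], [0.25, 2.4], [-1.5, 4.64], [0.08, 2.09], [-2.65, 2.65]. Speed limits (rad/s): [2.22, 2.22, 2.79, 2.79, 3.14, 3.14, 3.14].

## Interface

Orientations are given as a unit quaternion [x, y, z, w].
In Python, from station import telemetry, grab_frame, r, finder gives the robot as it stands.
- The arm moves only by the tool carry_out, never from a script. Its argument "plan" is a list of rows, each an object with "linear": the shift along the world's x, y, z in units of 0.06 m (1.0 is 0.06 m), a list of three; "twist": the turn, a rotation vector about the world's x, y, z in units of 5 degrees (1.0 is 5 degrees), a list of three. In form: [{"linear": [tx, ty, tz], "twist": [rx, ry, rz]}, ...]. A call has 1 to 20 rows; each row shifts and turns the commanded pose from where the row before left it; what a row does not reach is not made up. A row lasts 1/8 s, in which the tool goes at most 62.5 mm and 10.7 degrees, less where a joint would pass 70% of its speed; a pose out of reach is approached as far as the arm can. A call with a number of a shift or a turn outside -1 to 1 is refused whole. A call with a gripper value outside its range is refused whole. "hand" is the opening, from 0 (shut) to 1 (fully open), set as the call begins (left out, the last holds). The fingers move at their own pace and stop on an object; "newtons" is the grip in N (left out, the last holds). Time passes only in rows, so rows that do not move let the fingers close. It gives the time, the measured TCP pose, the force, the opening and the grip force at its end, in the units of the state.
- telemetry.read_state(): the state, without advancing time (a new reading comes with each control period).
- grab_frame(name): name is "scene" or "top" or "wrist"; returns a dict with "color" (420x560x3 uint8, red, green, blue), "depth" (420x560 float32, m along the optical axis (not along the pixel's ray), 0 where there is no reading), "K" (3x3 intrinsics, pixels), "position" and "rotation" of the camera in the world. Camera axes: x right, y down, z forward; pixel columns grow to the right and rows downward; lengths in m; the calibration is good to about 2 mm. A picture is of the moment at which its call begins.
- r.finish_job(): hands the job in; it is judged then, once.
Trained networks look in the newest picture that a camera, given by its name, has taken for a name from the list of things; names that differ only in an ending like _2 or _b are one class to them, and where a whole thing is asked for, a point or a joint stands for the part that bears it (a point fixed in the world has none). Each returns a list of dicts, best first, with "confidence" (0 to 1); they miss things now and then, are a little off and sometimes report something else, mostly with a low value. They report only what shows in the picture. A call takes as long as a camera call.
- finder.look_for(query, camera): "xyz" ([x, y, z] in m, in world coordinates, good to about 4 mm: the middle of the surface that is visible of it).
- finder.regions_of(query, camera): "pixels" (420x560 bool, what is visible of it).
The state is a dict: "time_s": time; "q": joint angles; "joint_velocities": joint speeds; "joint_torque": joint torques, N m; "tool_pos": TCP position; "ee_rot": TCP orientation; "force": force on the tool from outside, world axes, zero at the start; "torque": the same for the moment, N m; "width": opening from 0.0 (shut) to 1.0 (fully open); "finger_force": force on a finger pad.
Only numpy, scipy, OpenCV 4.12 (cv2) and the standard library are available. Lean on these libraries where they do the work, as an engineer would, in place of code of your own. Each camera call takes 0.05 s, during which the arm holds its last target. There are 200 camera calls.

## Working session

There is one attempt and no reset: what is moved stays moved. The work goes in short steps, Python scripts to look and compute and a tool call to move; the robot and the scene stay as the last step left them, time stands still between calls to the robot, and variables do not carry over. Pictures are saved under pics/ and viewed, at most 14 in all, crops included, and the job is handed in when it is done.

Besides the shell and the picture viewer there is one more tool, called after "Emit:" in YAML: its name, and indented under it one key for each argument. carry_out: Moves the arm, as the interface text tells. Shifts and turns lie within -1 to 1; 1 stands for 0.06 m of shift or 5 degrees of turn. Its arguments: {"type":"object","properties":{"plan":{"type":"array"},"hand":{"type":"number"},"newtons":{"type":"number"}},"required":["plan"]}

```bash
ls; mkdir -p pics
cat > h.py <<'E'
import numpy as np, cv2
from station import telemetry, grab_frame, r, finder
def save(f,n): cv2.imwrite('pics/'+n+'.png', f['color'][:,:,::-1])
def unproj(f,u,v,z=None):
    K=f['K'];d=np.array([(u-K[0,2])/K[0,0],(v-K[1,2])/K[1,1],1.]);R=np.array(f['rotation']);p=np.array(f['position'])
    if R.shape!=(3,3):
        from scipy.spatial.transform import Rotation as Q; R=Q.from_quat(R).as_matrix()
    w=R@d
    return p+w*((z-p[2])/w[2] if z is not None else f['depth'][int(v),int(u)])
E
python3 - <<'E'
from h import *
np.set_printoptions(precision=3,suppress=True)
print(telemetry.read_state())
for c in ['top','scene']:
    f=grab_frame(c);save(f,c+'0');print(c,f['position'],f['K'][0,0],f['rotation'])
    for n in ['jar_58','jar_52','jar_46','jar_40','carousel_base','tbar','tray','post','pointer','guard']:
        try: print(n,[(np.round(d['xyz'],3).tolist(),round(d['confidence'],2)) for d in finder.look_for(n,c)])
        except Exception as e: print(n,e)
E
```

```text
pics
{'time_s': 0.0, 'q': array([-1.31 ,  0.334,  0.04 ,  1.466, -0.013,  1.343, -0.058]), 'joint_velocities': array([-0.   , -0.001,  0.001,  0.001,  0.001,  0.001, -0.001]), 'joint_torque': array([  0.   , -65.635,   1.335, -40.381,  -0.06 ,   0.045,   0.   ]), 'tool_pos': array([0.229, 0.608, 0.222]), 'ee_rot': array([ 0.179,  0.984, -0.001, -0.   ]), 'force': array([-0.298,  0.242, -0.47 ]), 'torque': array([-0.021, -0.006,  0.012]), 'finger_force': 0.0, 'width': 1.0036591541427275}
top [ 0.463 -0.03   1.364] 381.0872648903418 [ 0.708 -0.705  0.03  -0.031]
jar_58 [([0.497, 0.315, 0.114], 0.56), ([0.392, 0.471, 0.063], 0.3)]
jar_52 [([0.497, 0.315, 0.114], 0.56), ([0.392, 0.471, 0.063], 0.3)]
jar_46 [([0.497, 0.315, 0.114], 0.56), ([0.392, 0.471, 0.063], 0.3)]
jar_40 [([0.497, 0.315, 0.114], 0.56), ([0.392, 0.471, 0.063], 0.3)]
carousel_base [([0.538, 0.252, 0.148], 0.85), ([0.552, -0.259, 0.042], 0.5)]
tbar [([0.472, 0.265, 0.082], 0.62)]
tray [([0.556, -0.262, 0.046], 0.97)]
post [([0.556, -0.269, 0.039], 0.64), ([0.538, 0.251, 0.144], 0.32)]
pointer [([0.592, -0.244, 0.012], 0.91)]
guard [([0.538, 0.255, 0.146], 0.82)]
scene [ 1.252 -0.78   0.964] 468.95366720003364 [ 0.842  0.322 -0.153 -0.405]
jar_58 [([0.591, 0.162, 0.094], 0.43), ([0.504, 0.162, 0.093], 0.41)]
jar_52 [([0.591, 0.162, 0.094], 0.43), ([0.504, 0.162, 0.093], 0.41)]
jar_46 [([0.591, 0.162, 0.094], 0.43), ([0.504, 0.162, 0.093], 0.41)]
jar_40 [([0.591, 0.162, 0.094], 0.43), ([0.504, 0.162, 0.093], 0.41)]
carousel_base []
tbar [([0.582, 0.21, 0.081], 0.59)]
tray [([0.538, -0.274, 0.044], 0.83)]
post [([0.536, -0.274, 0.039], 0.88)]
pointer [([0.657, -0.28, 0.016], 0.75)]
guard [([0.595, 0.199, 0.094], 0.68), ([0.538, 0.52, 0.078], 0.24)]
```

View pics/top0.png

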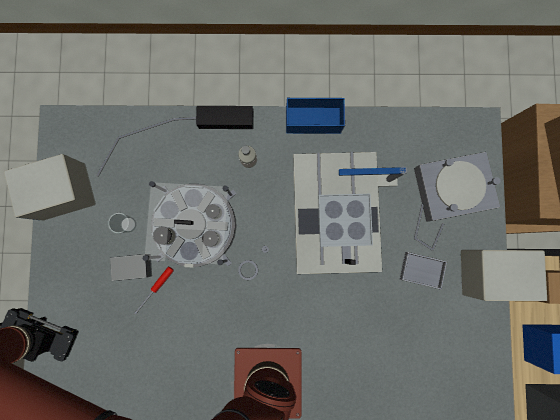

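View pics/scene0.png

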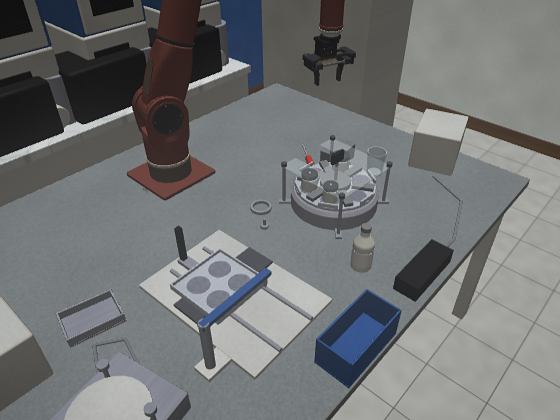

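The top view shows the carousel at about (187,222), the tray at (345,220), the post at (350,262) and the pointer bar running from (342,172) to (403,172). I'll zoom in on both.

Run:
```python
from h import *
a=cv2.imread('pics/top0.png')
A=cv2.resize(a[165:285,100:260],(800,600),interpolation=cv2.INTER_CUBIC);cv2.imwrite('pics/z1.png',A)
A=cv2.resize(a[150:270,275:435],(800,600),interpolation=cv2.INTER_CUBIC);cv2.imwrite('pics/z2.png',A)
```

```text
(no output)
```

View pics/z1.png

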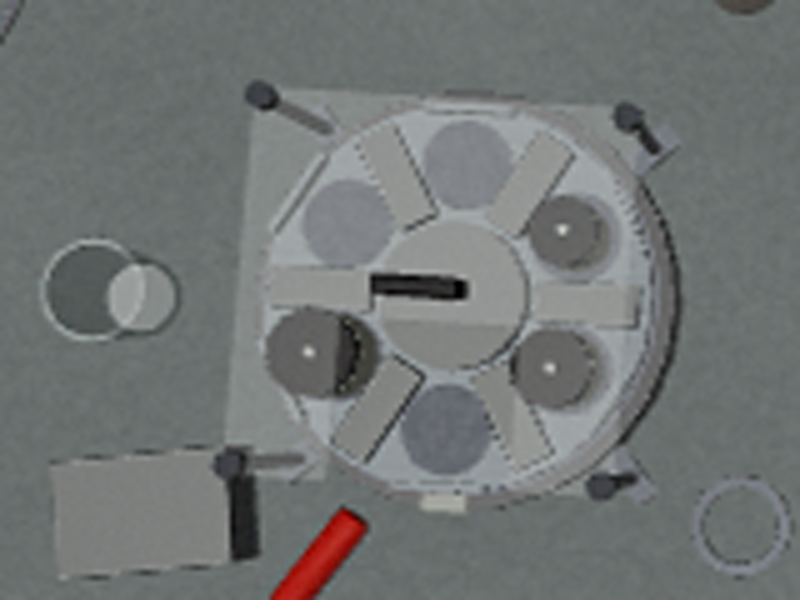

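View pics/z2.png

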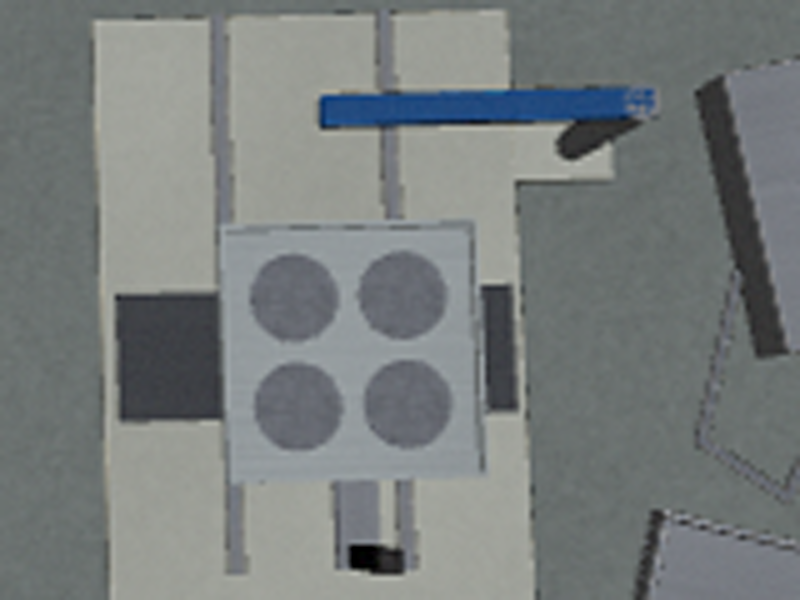

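Run:
```python
from h import *
np.set_printoptions(precision=4,suppress=True)
f=grab_frame('top')
def P(x,y,z,ox,oy): return unproj(f,ox+(x+.5)/5-.5,oy+(y+.5)/5-.5,z)
print('axis from pockets',(P(467,163,.075,100,165)+P(446,430,.075,100,165))/2)
g=P(446,430,.075,100,165);o=P(467,163,.075,100,165);print('gap',g,o,np.degrees(np.arctan2(*(o-g)[[1,0]])))
print('tbar',P(419,288,.196,100,165))
for p in [(562,230),(549,368),(308,352)]: print('jar',P(*p,.135,100,165))
for p in [(262,95),(629,117),(600,487),(230,462)]: print('gpost',P(*p,.15,100,165))
c=[P(*p,.04,275,150) for p in [(294,297),(402,295),(298,406),(408,404)]];print('tray',np.array(c),np.mean(c,0))
for a,b in [(2,0),(3,1)]: print(np.degrees(np.arctan2(*(c[b]-c[a])[[1,0]])))
print('post',P(392,560,.155,275,150))
print('bar end',P(320,95,.165,275,150),P(320,128,.165,275,150),P(655,90,.165,275,150),P(655,116,.165,275,150))
for n in ['squeeze_bottle','driver','parts_tray','thumbscrew','clamp_ring','tip_box','beaker']:
    print(n,[(np.round(d['xyz'],3).tolist(),round(d['confidence'],2)) for d in finder.look_for(n,'top')][:2])
```

```text
axis from pockets [0.5429 0.2616 0.075 ]
gap [0.4522 0.2665 0.075 ] [0.6335 0.2567 0.075 ] -3.0955171020498797
tbar [0.54   0.2575 0.196 ]
jar [0.5821 0.1807 0.135 ]
jar [0.4928 0.1874 0.135 ]
jar [0.5023 0.3429 0.135 ]
gpost [0.6671 0.3732 0.15  ]
gpost [0.6539 0.1365 0.15  ]
gpost [0.4174 0.1509 0.15  ]
gpost [0.432  0.3856 0.15  ]
tray [[ 0.599  -0.2268  0.04  ]
 [ 0.6007 -0.3022  0.04  ]
 [ 0.5229 -0.2289  0.04  ]
 [ 0.5246 -0.3053  0.04  ]] [ 0.5618 -0.2658  0.04  ]
1.6233965160863029
2.3848866003214
post [ 0.421 -0.27   0.155]
bar end [ 0.7158 -0.2258  0.165 ] [ 0.6945 -0.2256  0.165 ] [ 0.72   -0.4396  0.165 ] [ 0.7032 -0.4392  0.165 ]
squeeze_bottle [([0.772, 0.068, 0.1], 0.89), ([0.554, -0.264, 0.042], 0.36)]
driver [([0.34, 0.374, 0.024], 0.54)]
parts_tray [([0.342, 0.375, 0.025], 0.74), ([0.388, -0.547, 0.006], 0.7)]
thumbscrew []
clamp_ring [([0.387, 0.069, 0.009], 0.54), ([0.557, -0.27, 0.043], 0.2)]
tip_box [([0.395, 0.472, 0.064], 0.88)]
beaker [([0.544, 0.517, 0.052], 0.9), ([0.392, 0.47, 0.064], 0.62)]
```

Emit:
carry_out:
  plan:
    - {"linear": [0.34, -0.39, 0.15], "twist": [0, 0, -0.97]}
    - {"linear": [0.34, -0.39, 0.15], "twist": [0, 0, -0.97]}
    - {"linear": [0.34, -0.39, 0.15], "twist": [0, 0, -0.97]}
    - {"linear": [0.34, -0.39, 0.15], "twist": [0, 0, -0.97]}
    - {"linear": [0.34, -0.39, 0.15], "twist": [0, 0, -0.97]}
    - {"linear": [0.34, -0.39, 0.15], "twist": [0, 0, -0.97]}
    - {"linear": [0.34, -0.39, 0.15], "twist": [0, 0, -0.97]}
    - {"linear": [0.34, -0.39, 0.15], "twist": [0, 0, -0.97]}
    - {"linear": [0.34, -0.39, 0.15], "twist": [0, 0, -0.97]}
    - {"linear": [0.34, -0.39, 0.15], "twist": [0, 0, -0.97]}
    - {"linear": [0.34, -0.39, 0.15], "twist": [0, 0, -0.97]}
    - {"linear": [0.34, -0.39, 0.15], "twist": [0, 0, -0.97]}
    - {"linear": [0.34, -0.39, 0.15], "twist": [0, 0, -0.97]}
    - {"linear": [0.34, -0.39, 0.15], "twist": [0, 0, -0.97]}
    - {"linear": [0.34, -0.39, 0.15], "twist": [0, 0, -0.97]}
    - {"linear": [0, 0, 0], "twist": [0, 0, 0]}

```text
time_s: 3.5
tool_pos: [0.5374, 0.254, 0.3585]
ee_rot: [0.73, 0.683, 0.0, 0.001]
force: [0.0, 0.0, -0.1]
width: 0.999
finger_force: 0.0
```

```bash
cat >> h.py <<'E'
from scipy.spatial.transform import Rotation as Q
def st():
    s=telemetry.read_state();R=Q.from_quat(s['ee_rot']).as_matrix()
    print('t',round(s['time_s'],2),'tcp',np.round(s['tool_pos'],4),'yang',round(np.degrees(np.arctan2(R[1,1],R[0,1])),2),'tilt',np.round(R[:2,2],4),'q',np.round(s['q'],2),'w',round(s['width'],3),'ff',round(s['finger_force'],2),'F',np.round(s['force'],1));return s
E
python3 - <<'E'
from h import *
st();f=grab_frame('wrist');save(f,'w1');print(f['position'],Q.from_quat(f['rotation']).as_matrix(),f['K'])
E
```

```text
t 3.5 tcp [0.5374 0.254  0.3585] yang -3.82 tilt [ 0.0016 -0.0005] q [-0.9   0.19  0.46  1.4  -0.08  1.58 -0.51] w 0.999 ff 0.0 F [ 0.   0.  -0.1]
[0.54322544 0.32320669 0.52116845] [[ 0.99776745 -0.06513981 -0.01472854]
 [-0.06675037 -0.96569295 -0.25096116]
 [ 0.00212431  0.25138402 -0.9678851 ]] [[332.74882834   0.         280.40353212]
 [  0.         332.74882834 206.71693555]
 [  0.           0.           1.        ]]
```

View pics/w1.png

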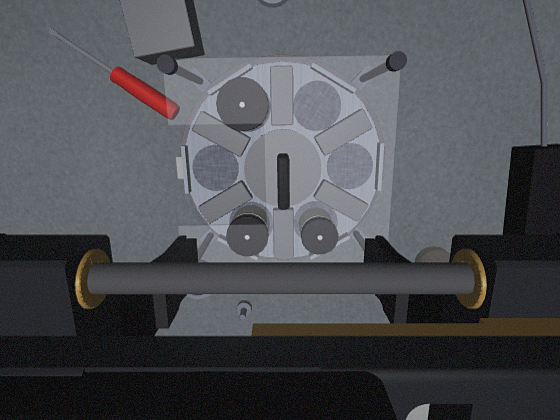

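Run:
```python
from h import *
np.set_printoptions(precision=4,suppress=True)
f=grab_frame('wrist')
g=unproj(f,215.5,168,.075);o=unproj(f,350,166,.075);print('gap',g,'opp',o,'mid',(g+o)/2,np.degrees(np.arctan2(*(o-g)[[1,0]])))
print('tbar',unproj(f,283,153,.196),unproj(f,283,210,.196),unproj(f,283,181.5,.196))
im=f['color'].mean(2)
dd=np.linalg.norm(unproj(f,283,181,.135)-unproj(f,284,181,.135))
for (u,v) in [(242,104),(247,238),(320,237)]:
    print(unproj(f,u,v,.135)); print(im[v+3,u-36:u+37].astype(int), 'mm/px',1000*dd)
```

```text
gap [0.4514 0.2687 0.075 ] opp [0.6317 0.2601 0.075 ] mid [0.5416 0.2644 0.075 ] -2.7495854068545698
tbar [0.5428 0.2944 0.196 ] [0.5393 0.2374 0.196 ] [0.5411 0.2665 0.196 ]
[0.5009 0.3452 0.135 ]
[165 158 162 165 171 171 163 162 164 167 164 167 114  92 102  98 101 101
 103  99  98  96 102  99 101 100 101 100  98  99 101  99 100  99  96 158
 208 202 200 205 131  93  97  99  98 103  99 102 103  98  98  99 103  99
 100 100 101  98 102 100 106 101 103  79  95 128 114 138 148 152 150 148
 146] mm/px 1.1735760453930735
[0.4926 0.1882 0.135 ]
[ 94 130 148 137 130 134 136 155 173 169 172 167 168 165 146 115 101  83
  83  87  85  88  84  87  91  87  88  80  89  87  89  88  84  88  80  90
 107 116  92  80  83  88  86  87  84  86  90  89  86  88  86  86  88  82
  90  86  81  83 172 169 164 166 161 120 129 141 144 138 140 140 141 139
 140] mm/px 1.1735760453930735
[0.582  0.1839 0.135 ]
[143 138 140 141 137 136 139 137 140 136 126 169 159 162 161 165 171 169
 108  81  90  89  88  89  85  87  84  86  88  85  86  89  83  81  98 188
 207 199 202 120  79  87  85  85  88  83  84  88  83  89  83  84  91  84
  80 103 110 106 105 135 166 172 174 174 171 176 160 135 135 135 138 153
 146] mm/px 1.1735760453930735
```

Emit:
carry_out:
  plan:
    - {"linear": [0.08, 0.14, -0.5], "twist": [0, 0, 0.16]}
    - {"linear": [0, 0, -0.7], "twist": [0, 0, 0]}
    - {"linear": [0, 0, -0.7], "twist": [0, 0, 0]}
    - {"linear": [0, 0, -0.7], "twist": [0, 0, 0]}
    - {"linear": [0, 0, -0.45], "twist": [0, 0, 0]}
    - {"linear": [0, 0, -0.17], "twist": [0, 0, 0]}
    - {"linear": [0, 0, 0], "twist": [0, 0, 0]}
    - {"linear": [0, 0, 0], "twist": [0, 0, 0]}

```text
time_s: 4.6
tool_pos: [0.5403, 0.2663, 0.1657]
ee_rot: [0.723, 0.691, 0.001, 0.0]
force: [1.4, -0.5, 1.0]
width: 0.999
finger_force: 0.0
```

Emit:
carry_out:
  plan:
    - {"linear": [0, 0, 0], "twist": [0, 0, 0]}
    - {"linear": [0, 0, 0], "twist": [0, 0, 0]}
    - {"linear": [0, 0, 0], "twist": [0, 0, 0]}
    - {"linear": [0, 0, 0], "twist": [0, 0, 0]}
    - {"linear": [0, 0, 0], "twist": [0, 0, 0]}
    - {"linear": [0, 0, 0], "twist": [0, 0, 0]}
  hand: 0
  newtons: 25

```text
time_s: 5.35
tool_pos: [0.5396, 0.2657, 0.1643]
ee_rot: [0.723, 0.691, -0.0, -0.0]
force: [-0.3, 0.7, -0.1]
width: 0.397
finger_force: 0.0
```

```bash
python3 -c "
from h import *
st()"
```

```text
t 5.35 tcp [0.5396 0.2657 0.1643] yang -2.57 tilt [-0.0001 -0.    ] q [-0.89  0.28  0.43  1.68 -0.13  1.2  -0.47] w 0.397 ff 0.0 F [-0.3  0.7 -0.1]
```

Emit:
carry_out:
  plan:
    - {"linear": [0.02, -0.05, 0], "twist": [0, 0, 0]}
    - {"linear": [0, 0, 0], "twist": [0, 0, 0]}
    - {"linear": [0, 0, 0], "twist": [0, 0, 0]}
    - {"linear": [0, 0, 0], "twist": [0, 0, 0]}
    - {"linear": [0, 0, 0], "twist": [0, 0, 0]}
    - {"linear": [0, 0, 0], "twist": [0, 0, 0]}

```text
time_s: 6.1
tool_pos: [0.5408, 0.2625, 0.1644]
ee_rot: [0.723, 0.691, -0.0, 0.0]
force: [-1.5, -3.4, 2.9]
width: 0.138
finger_force: 25.0
```

```bash
python3 -c "
from h import *
st()"
```

```text
t 6.1 tcp [0.5408 0.2625 0.1644] yang -2.58 tilt [-0.0003 -0.0003] q [-0.88  0.28  0.43  1.68 -0.13  1.2  -0.47] w 0.138 ff 24.99 F [-1.5 -3.4  2.9]
```

Emit:
carry_out:
  plan:
    - {"linear": [0, 0, 0], "twist": [0, 0, 0.5]}
    - {"linear": [0, 0, 0], "twist": [0, 0, 1]}
    - {"linear": [0, 0, 0], "twist": [0, 0, 1]}
    - {"linear": [0, 0, 0], "twist": [0, 0, 1]}
    - {"linear": [0, 0, 0], "twist": [0, 0, 1]}
    - {"linear": [0, 0, 0], "twist": [0, 0, 1]}
    - {"linear": [0, 0, 0], "twist": [0, 0, 1]}
    - {"linear": [0, 0, 0], "twist": [0, 0, 1]}
    - {"linear": [0, 0, 0], "twist": [0, 0, 1]}
    - {"linear": [0, 0, 0], "twist": [0, 0, 1]}
    - {"linear": [0, 0, 0], "twist": [0, 0, 1]}
    - {"linear": [0, 0, 0], "twist": [0, 0, 1]}
    - {"linear": [0, 0, 0], "twist": [0, 0, 0.5]}
    - {"linear": [0, 0, 0], "twist": [0, 0, 0]}
    - {"linear": [0, 0, 0], "twist": [0, 0, 0]}
    - {"linear": [0, 0, 0], "twist": [0, 0, 0]}

```text
time_s: 8.1
tool_pos: [0.5401, 0.2621, 0.1643]
ee_rot: [0.281, 0.96, -0.001, -0.001]
force: [-4.8, -4.3, 5.4]
width: 0.134
finger_force: 25.0
```

```bash
python3 -c "
from h import *
st()"
```

```text
t 8.1 tcp [0.5401 0.2621 0.1643] yang 57.42 tilt [-0.0018 -0.001 ] q [-0.76  0.27  0.29  1.68 -0.08  1.2   0.54] w 0.134 ff 24.99 F [-4.8 -4.3  5.4]
```

Emit:
carry_out:
  plan:
    - {"linear": [0, 0, 0], "twist": [0, 0, 0]}
    - {"linear": [0, 0, 0], "twist": [0, 0, 0]}
    - {"linear": [0, 0, 0], "twist": [0, 0, 0]}
    - {"linear": [0, 0, 0], "twist": [0, 0, 0]}
    - {"linear": [0, 0, 0.3], "twist": [0, 0, 0]}
    - {"linear": [0, 0, 0.7], "twist": [0, 0, 0]}
    - {"linear": [0, 0, 0.7], "twist": [0, 0, 1]}
    - {"linear": [-0.25, 0.02, 0.6], "twist": [0, 0, 1]}
    - {"linear": [-0.35, 0.02, 0], "twist": [0, 0, 1]}
    - {"linear": [-0.35, 0.02, 0], "twist": [0, 0, 1]}
    - {"linear": [-0.35, 0.02, 0], "twist": [0, 0, 1]}
    - {"linear": [-0.16, 0, 0], "twist": [0, 0, 0.9]}
    - {"linear": [0, 0, 0], "twist": [0, 0, 0]}
    - {"linear": [0, 0, 0], "twist": [0, 0, 0]}
  hand: 0.8

```text
time_s: 9.85
tool_pos: [0.4538, 0.2674, 0.303]
ee_rot: [0.028, 1.0, 0.0, 0.0]
force: [1.3, 0.0, 0.1]
width: 0.801
finger_force: 0.0
```

```bash
cat >> h.py <<'E'
def dots(f,z,zoff=8):
    """dark discs with a white dot at centre -> list of (u,v,xyz,area)"""
    g=f['color'].max(2).astype(np.uint8); out=[]
    n,l,s,c=cv2.connectedComponentsWithStats((g>165).astype(np.uint8),connectivity=8)
    for i in range(1,n):
        if 4<=s[i,4]<=60 and max(s[i,2],s[i,3])<=9:
            u,v=c[i]; ring=[g[int(round(v+zoff*np.sin(a))),int(round(u+zoff*np.cos(a)))] for a in np.arange(0,6.28,.4) if 0<=int(round(v+zoff*np.sin(a)))<420 and 0<=int(round(u+zoff*np.cos(a)))<560]
            if len(ring)==16 and max(ring)<135 and np.std(ring)<12: 
                p=unproj(f,u,v,z); out.append((round(u,1),round(v,1),np.round(p,4),int(s[i,4]),round(float(np.mean(ring)))))
    return out
E
python3 - <<'E'
from h import *
st();f=grab_frame('wrist');save(f,'w2')
for o in dots(f,.135): print(o)
E
```

```text
t 9.85 tcp [0.4538 0.2674 0.303 ] yang 86.81 tilt [0.0008 0.0005] q [-0.82  0.04  0.21  1.65 -0.01  1.45  0.91] w 0.801 ff 0.0 F [1.3 0.  0.1]
(np.float64(279.6), np.float64(187.0), array([0.4524, 0.2678, 0.135 ]), 25, 63)
(np.float64(210.0), np.float64(306.5), array([0.5834, 0.1827, 0.135 ]), 16, 90)
```

View pics/w2.png

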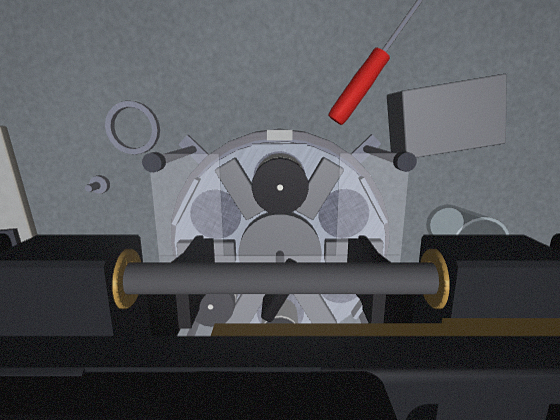

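Emit:
carry_out:
  plan:
    - {"linear": [-0.02, 0, -0.5], "twist": [0, 0, 0]}
    - {"linear": [0, 0, -0.7], "twist": [0, 0, 0]}
    - {"linear": [0, 0, -0.7], "twist": [0, 0, 0]}
    - {"linear": [0, 0, -0.6], "twist": [0, 0, 0]}
    - {"linear": [0, 0, -0.5], "twist": [0, 0, 0]}
    - {"linear": [0, 0, -0.3], "twist": [0, 0, 0]}
    - {"linear": [0, 0, -0.15], "twist": [0, 0, 0]}
    - {"linear": [0, 0, 0], "twist": [0, 0, 0]}
    - {"linear": [0, 0, 0], "twist": [0, 0, 0]}

```text
time_s: 11.02
tool_pos: [0.4527, 0.268, 0.0964]
ee_rot: [0.027, 1.0, 0.0, 0.001]
force: [0.5, -0.1, 0.2]
width: 0.8
finger_force: 0.0
```

Emit:
carry_out:
  plan:
    - {"linear": [0, 0, 0], "twist": [0, 0, 0]}
    - {"linear": [0, 0, 0], "twist": [0, 0, 0]}
    - {"linear": [0, 0, 0], "twist": [0, 0, 0]}
    - {"linear": [0, 0, 0], "twist": [0, 0, 0]}
  hand: 0
  newtons: 20

```text
time_s: 11.52
tool_pos: [0.4523, 0.2677, 0.0959]
ee_rot: [0.027, 1.0, 0.0, 0.0]
force: [-0.9, -1.0, 6.1]
width: 0.664
finger_force: 20.0
```

```bash
python3 -c "
from h import *
st()"
```

```text
t 11.53 tcp [0.4523 0.2677 0.0959] yang 86.93 tilt [0.0005 0.0004] q [-0.8   0.19  0.2   1.93 -0.04  1.03  0.94] w 0.664 ff 20.0 F [-0.9 -1.   6.1]
```

Emit:
carry_out:
  plan:
    - {"linear": [0, 0, 0.4], "twist": [0, 0, 0]}
    - {"linear": [0, 0, 0.8], "twist": [0, 0, 0]}
    - {"linear": [0, 0, 0.8], "twist": [0, 0, 0]}
    - {"linear": [0, -0.3, 0.5], "twist": [0, 0, 0.08]}
    - {"linear": [0.08, -0.5, 0], "twist": [0, 0, 0.08]}
    - {"linear": [0.08, -0.77, 0], "twist": [0, 0, 0.08]}
    - {"linear": [0.08, -0.77, 0], "twist": [0, 0, 0.08]}
    - {"linear": [0.08, -0.77, 0], "twist": [0, 0, 0.08]}
    - {"linear": [0.08, -0.77, 0], "twist": [0, 0, 0.08]}
    - {"linear": [0.08, -0.77, 0], "twist": [0, 0, 0.08]}
    - {"linear": [0.08, -0.77, 0], "twist": [0, 0, 0.08]}
    - {"linear": [0.08, -0.77, 0], "twist": [0, 0, 0.08]}
    - {"linear": [0.08, -0.77, 0], "twist": [0, 0, 0.08]}
    - {"linear": [0.08, -0.77, 0], "twist": [0, 0, 0.08]}
    - {"linear": [0.08, -0.77, 0], "twist": [0, 0, 0.08]}
    - {"linear": [0.08, -0.5, 0], "twist": [0, 0, 0.08]}
    - {"linear": [0.05, -0.29, 0], "twist": [0, 0, 0]}
    - {"linear": [0, 0, 0], "twist": [0, 0, 0]}
    - {"linear": [0, 0, 0], "twist": [0, 0, 0]}

```text
time_s: 13.9
tool_pos: [0.5127, -0.2889, 0.245]
ee_rot: [-0.019, 1.0, 0.0, -0.0]
force: [0.3, 1.2, -1.5]
width: 0.661
finger_force: 20.0
```

Run:
```python
from h import *
st();f=grab_frame('wrist');save(f,'w3')
K=f['K'];R=Q.from_quat(f['rotation']).as_matrix()
print(R[:,2],f['position'])
```

```text
t 13.9 tcp [ 0.5127 -0.2889  0.245 ] yang 92.17 tilt [-0.0006  0.0006] q [-0.2   0.23  0.76  1.62 -0.16  1.36  2.19] w 0.661 ff 20.0 F [ 0.3  1.2 -1.5]
[ 0.2505108   0.00986393 -0.96806355] [ 0.44610023 -0.29056714  0.40771706]
```

View pics/w3.png

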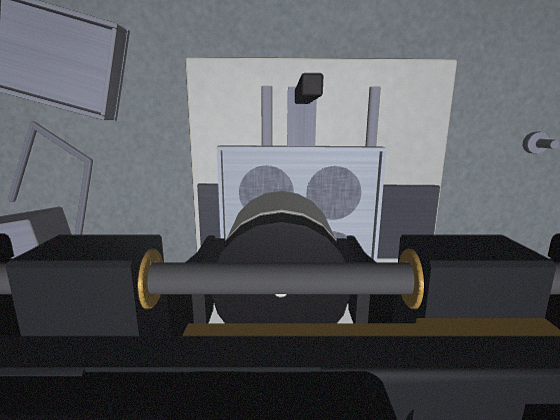

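Run:
```python
from h import *
f=grab_frame('wrist')
a=unproj(f,266.5,191.5,.04);b=unproj(f,334,191.5,.04);m=(a+b)/2;d=(b-a)/np.linalg.norm(b-a)
u=np.array([d[1],-d[0],0]);print(a,b,np.linalg.norm(b-a),'yaw',np.degrees(np.arctan2(u[1],u[0])),'centre',m+.038*u)
print('post',unproj(f,313,82,.155), 'corner lip L,R',unproj(f,218,147,.05),unproj(f,385,147,.05))
```

```text
[ 0.52437255 -0.3029265   0.04      ] [ 0.52146158 -0.22679393  0.04      ] 0.07618820214978875 yaw 2.1896695785071323 centre [ 0.56088932 -0.26340832  0.04      ]
post [ 0.4186941 -0.2679915  0.155    ] corner lip L,R [ 0.47600324 -0.35537117  0.05      ] [ 0.46921762 -0.17820709  0.05      ]
```

Emit:
carry_out:
  plan:
    - {"linear": [0, 0, -0.5], "twist": [0, 0, 0]}
    - {"linear": [0, 0, -0.8], "twist": [0, 0, 0]}
    - {"linear": [0, 0, -0.8], "twist": [0, 0, 0]}
    - {"linear": [0, 0, -0.5], "twist": [0, 0, 0]}
    - {"linear": [0, 0, -0.3], "twist": [0, 0, 0]}
    - {"linear": [0, 0, -0.1], "twist": [0, 0, 0]}
    - {"linear": [0, 0, -0.05], "twist": [0, 0, 0]}
    - {"linear": [0, 0, 0], "twist": [0, 0, 0]}
    - {"linear": [0, 0, 0], "twist": [0, 0, 0]}

```text
time_s: 15.12
tool_pos: [0.5131, -0.2901, 0.0631]
ee_rot: [-0.019, 1.0, -0.0, 0.001]
force: [-0.4, -0.3, -1.1]
width: 0.662
finger_force: 20.0
```

```bash
python3 -c "
from h import *
st()"
```

```text
t 15.12 tcp [ 0.5131 -0.2901  0.0631] yang 92.14 tilt [ 0.0012 -0.0004] q [-0.13  0.41  0.7   1.82 -0.31  1.02  2.3 ] w 0.662 ff 20.0 F [-0.4 -0.3 -1.1]
```

Emit:
carry_out:
  plan:
    - {"linear": [0, 0, -0.03], "twist": [0, 0, 0]}
    - {"linear": [0, 0, 0], "twist": [0, 0, 0]}
    - {"linear": [0, 0, 0], "twist": [0, 0, 0]}

```text
time_s: 15.5
tool_pos: [0.513, -0.29, 0.0609]
ee_rot: [-0.019, 1.0, -0.0, 0.0]
force: [1.6, -0.3, 2.8]
width: 0.662
finger_force: 20.0
```

Emit:
carry_out:
  plan:
    - {"linear": [0, 0, 0], "twist": [0, 0, 0]}
    - {"linear": [0, 0, 0], "twist": [0, 0, 0]}
    - {"linear": [0, 0, 0], "twist": [0, 0, 0]}
    - {"linear": [0, 0, 0.2], "twist": [0, 0, 0]}
    - {"linear": [0, 0, 0.6], "twist": [0, 0, 0]}
    - {"linear": [0, 0, 0.8], "twist": [0, 0, 0]}
    - {"linear": [0, 0, 0.8], "twist": [0, 0, 0]}
    - {"linear": [0, 0.4, 0.6], "twist": [0, 0, -0.5]}
    - {"linear": [0.05, 0.8, 0.2], "twist": [0, 0, -0.65]}
    - {"linear": [0.05, 0.8, 0], "twist": [0, 0, -0.65]}
    - {"linear": [0.05, 0.8, 0], "twist": [0, 0, -0.65]}
    - {"linear": [0.05, 0.8, 0], "twist": [0, 0, -0.65]}
    - {"linear": [0.05, 0.8, 0], "twist": [0, 0, -0.65]}
    - {"linear": [0.05, 0.8, 0], "twist": [0, 0, -0.65]}
    - {"linear": [0.05, 0.8, 0], "twist": [0, 0, -0.65]}
    - {"linear": [0.05, 0.8, 0], "twist": [0, 0, -0.65]}
    - {"linear": [0.05, 0.8, 0], "twist": [0, 0, -0.65]}
    - {"linear": [0.05, 0.8, 0], "twist": [0, 0, -0.65]}
    - {"linear": [0, 0.8, 0], "twist": [0, 0, 0]}
    - {"linear": [0, 0, 0], "twist": [0, 0, 0]}
  hand: 0.85

```text
time_s: 18.0
tool_pos: [0.5414, 0.2668, 0.2525]
ee_rot: [0.28, 0.96, 0.0, -0.0]
force: [-1.3, -0.4, -0.4]
width: 0.848
finger_force: 0.0
```

Run:
```python
from h import *
st()
f=grab_frame('top')
for o in dots(f,.1,5): print(o)
```

```text
t 18.0 tcp [0.5414 0.2668 0.2525] yang 57.49 tilt [-0.0006  0.0005] q [-0.89  0.23  0.43  1.56 -0.1   1.37  0.55] w 0.848 ff 0.0 F [-1.3 -0.4 -0.4]
(np.float64(211.5), np.float64(210.5), array([0.5858, 0.1884, 0.1   ]), 4, 108)
```

Emit:
carry_out:
  plan:
    - {"linear": [-0.02, -0.07, -0.5], "twist": [0, 0, 0]}
    - {"linear": [0, 0, -0.5], "twist": [0, 0, 0]}
    - {"linear": [0, 0, -0.35], "twist": [0, 0, 0]}
    - {"linear": [0, 0, -0.12], "twist": [0, 0, 0]}
    - {"linear": [0, 0, 0], "twist": [0, 0, 0]}
    - {"linear": [0, 0, 0], "twist": [0, 0, 0]}

```text
time_s: 18.8
tool_pos: [0.5421, 0.2579, 0.1656]
ee_rot: [0.283, 0.959, 0.001, 0.001]
force: [0.2, 0.4, -0.2]
width: 0.849
finger_force: 0.0
```

Emit:
carry_out:
  plan:
    - {"linear": [0, 0, 0], "twist": [0, 0, 0]}
    - {"linear": [0, 0, 0], "twist": [0, 0, 0]}
    - {"linear": [0, 0, 0], "twist": [0, 0, 0]}
    - {"linear": [0, 0, 0], "twist": [0, 0, 0]}
    - {"linear": [0, 0, 0], "twist": [0, 0, 0]}
    - {"linear": [0, 0, 0], "twist": [0, 0, 0]}
    - {"linear": [0, 0, 0], "twist": [0, 0, 0]}
    - {"linear": [0, 0, 0], "twist": [0, 0, 0]}
    - {"linear": [0, 0, 0], "twist": [0, 0, 0]}
    - {"linear": [0, 0, 0], "twist": [0, 0, 0]}
  hand: 0
  newtons: 25

```text
time_s: 20.05
tool_pos: [0.5428, 0.2602, 0.1644]
ee_rot: [0.282, 0.959, 0.002, 0.001]
force: [9.7, 8.2, -8.3]
width: 0.141
finger_force: 25.0
```

```bash
python3 -c "
from h import *
st()"
```

```text
t 20.05 tcp [0.5428 0.2602 0.1644] yang 57.21 tilt [0.0037 0.0028] q [-0.87  0.28  0.42  1.69 -0.12  1.2   0.58] w 0.141 ff 25.03 F [ 9.7  8.2 -8.3]
```

Emit:
carry_out:
  plan:
    - {"linear": [0.01, 0.03, 0], "twist": [0, 0, -0.5]}
    - {"linear": [0, 0, 0], "twist": [0, 0, -1]}
    - {"linear": [0, 0, 0], "twist": [0, 0, -1]}
    - {"linear": [0, 0, 0], "twist": [0, 0, -1]}
    - {"linear": [0, 0, 0], "twist": [0, 0, -1]}
    - {"linear": [0, 0, 0], "twist": [0, 0, -1]}
    - {"linear": [0, 0, 0], "twist": [0, 0, -1]}
    - {"linear": [0, 0, 0], "twist": [0, 0, -1]}
    - {"linear": [0, 0, 0], "twist": [0, 0, -1]}
    - {"linear": [0, 0, 0], "twist": [0, 0, -1]}
    - {"linear": [0, 0, 0], "twist": [0, 0, -1]}
    - {"linear": [0, 0, 0], "twist": [0, 0, -1]}
    - {"linear": [0, 0, 0], "twist": [0, 0, -0.5]}
    - {"linear": [0, 0, 0], "twist": [0, 0, 0]}

```text
time_s: 21.8
tool_pos: [0.5406, 0.2591, 0.1644]
ee_rot: [0.725, 0.689, -0.002, -0.001]
force: [-8.4, -3.2, 6.7]
width: 0.134
finger_force: 25.0
```

Emit:
carry_out:
  plan:
    - {"linear": [0, 0, 0], "twist": [0, 0, -0.5]}
    - {"linear": [0, 0, 0], "twist": [0, 0, -1]}
    - {"linear": [0, 0, 0], "twist": [0, 0, -1]}
    - {"linear": [0, 0, 0], "twist": [0, 0, -1]}
    - {"linear": [0, 0, 0], "twist": [0, 0, -1]}
    - {"linear": [0, 0, 0], "twist": [0, 0, -1]}
    - {"linear": [0, 0, 0], "twist": [0, 0, -1]}
    - {"linear": [0, 0, 0], "twist": [0, 0, -1]}
    - {"linear": [0, 0, 0], "twist": [0, 0, -1]}
    - {"linear": [0, 0, 0], "twist": [0, 0, -1]}
    - {"linear": [0, 0, 0], "twist": [0, 0, -1]}
    - {"linear": [0, 0, 0], "twist": [0, 0, -1]}
    - {"linear": [0, 0, 0], "twist": [0, 0, -0.5]}
    - {"linear": [0, 0, 0], "twist": [0, 0, 0]}
    - {"linear": [0, 0, 0], "twist": [0, 0, 0]}

```text
time_s: 23.68
tool_pos: [0.5386, 0.2604, 0.1643]
ee_rot: [0.972, 0.235, -0.003, -0.001]
force: [-17.5, -1.5, 12.9]
width: 0.136
finger_force: 25.0
```

```bash
python3 -c "
from h import *
st()"
```

```text
t 23.68 tcp [0.5386 0.2604 0.1643] yang -62.78 tilt [-0.0072  0.0003] q [-1.14  0.33  0.76  1.7  -0.24  1.22 -1.41] w 0.136 ff 25.0 F [-17.5  -1.5  12.9]
```

Emit:
carry_out:
  plan:
    - {"linear": [0, 0, 0], "twist": [0, 0, 0]}
    - {"linear": [0, 0, 0], "twist": [0, 0, 0]}
    - {"linear": [0, 0, 0], "twist": [0, 0, 0]}
    - {"linear": [0, 0, 0], "twist": [0, 0, 0]}
    - {"linear": [0, 0, 0.3], "twist": [0, 0, 0]}
    - {"linear": [0, 0, 0.7], "twist": [0, 0, -0.5]}
    - {"linear": [0, 0, 0.7], "twist": [0, 0, -0.9]}
    - {"linear": [-0.25, 0.02, 0.6], "twist": [0, 0, -0.9]}
    - {"linear": [-0.35, 0.02, 0], "twist": [0, 0, -0.9]}
    - {"linear": [-0.35, 0.02, 0], "twist": [0, 0, -0.9]}
    - {"linear": [-0.35, 0.03, 0], "twist": [0, 0, -0.9]}
    - {"linear": [-0.16, 0.03, 0], "twist": [0, 0, -1]}
    - {"linear": [0, 0, 0], "twist": [0, 0, 0]}
    - {"linear": [0, 0, 0], "twist": [0, 0, 0]}
  hand: 0.75

```text
time_s: 25.42
tool_pos: [0.4551, 0.2667, 0.303]
ee_rot: [1.0, -0.024, 0.0, -0.0]
force: [-0.6, 0.2, -0.2]
width: 0.752
finger_force: 0.0
```

Run:
```python
from h import *
st();f=grab_frame('wrist');save(f,'w4')
for o in dots(f,.135): print(o)
print([(np.round(d['xyz'],3).tolist(),round(d['confidence'],2)) for d in finder.look_for('jar_52','wrist')])
```

```text
t 25.43 tcp [0.4551 0.2667 0.303 ] yang -92.79 tilt [0.0007 0.0006] q [-1.39  0.03  0.81  1.67 -0.02  1.45 -2.2 ] w 0.752 ff 0.0 F [-0.6  0.2 -0.2]
(np.float64(360.6), np.float64(150.6), array([0.4926, 0.187 , 0.135 ]), 30, 100)
(np.float64(280.9), np.float64(193.5), array([0.4533, 0.2674, 0.135 ]), 24, 62)
[([0.459, 0.267, 0.133], 0.96), ([0.496, 0.21, 0.113], 0.91)]
```

Emit:
carry_out:
  plan:
    - {"linear": [-0.03, 0.01, -0.5], "twist": [0, 0, 0]}
    - {"linear": [0, 0, -0.7], "twist": [0, 0, 0]}
    - {"linear": [0, 0, -0.7], "twist": [0, 0, 0]}
    - {"linear": [0, 0, -0.6], "twist": [0, 0, 0]}
    - {"linear": [0, 0, -0.5], "twist": [0, 0, 0]}
    - {"linear": [0, 0, -0.3], "twist": [0, 0, 0]}
    - {"linear": [0, 0, -0.15], "twist": [0, 0, 0]}
    - {"linear": [0, 0, 0], "twist": [0, 0, 0]}
    - {"linear": [0, 0, 0], "twist": [0, 0, 0]}

```text
time_s: 26.65
tool_pos: [0.4533, 0.2679, 0.0963]
ee_rot: [1.0, -0.025, 0.001, -0.001]
force: [-0.4, -0.4, -0.0]
width: 0.751
finger_force: 0.0
```

Emit:
carry_out:
  plan:
    - {"linear": [0, 0, 0], "twist": [0, 0, 0]}
    - {"linear": [0, 0, 0], "twist": [0, 0, 0]}
    - {"linear": [0, 0, 0], "twist": [0, 0, 0]}
    - {"linear": [0, 0, 0], "twist": [0, 0, 0]}
  hand: 0
  newtons: 20

```text
time_s: 27.15
tool_pos: [0.4528, 0.2677, 0.0957]
ee_rot: [1.0, -0.025, 0.0, -0.0]
force: [-1.3, -0.7, 6.2]
width: 0.593
finger_force: 20.0
```

```bash
python3 -c "
from h import *
st()"
```

```text
t 27.15 tcp [0.4528 0.2677 0.0957] yang -92.86 tilt [0.0002 0.0005] q [-1.32  0.24  0.8   1.95 -0.2   1.03 -2.06] w 0.593 ff 20.0 F [-1.3 -0.7  6.2]
```

Emit:
carry_out:
  plan:
    - {"linear": [0, 0, 0.4], "twist": [0, 0, 0]}
    - {"linear": [0, 0, 0.8], "twist": [0, 0, 0]}
    - {"linear": [0, 0, 0.8], "twist": [0, 0, 0]}
    - {"linear": [0, -0.3, 0.5], "twist": [0, 0, 0.1]}
    - {"linear": [0.1, -0.5, 0], "twist": [0, 0, 0.1]}
    - {"linear": [0.15, -0.75, 0], "twist": [0, 0, 0.1]}
    - {"linear": [0.15, -0.75, 0], "twist": [0, 0, 0.1]}
    - {"linear": [0.15, -0.75, 0], "twist": [0, 0, 0.1]}
    - {"linear": [0.15, -0.75, 0], "twist": [0, 0, 0.1]}
    - {"linear": [0.15, -0.75, 0], "twist": [0, 0, 0.1]}
    - {"linear": [0.15, -0.75, 0], "twist": [0, 0, 0.1]}
    - {"linear": [0.15, -0.75, 0], "twist": [0, 0, 0.1]}
    - {"linear": [0.15, -0.75, 0], "twist": [0, 0, 0.1]}
    - {"linear": [0.15, -0.75, 0], "twist": [0, 0, 0.1]}
    - {"linear": [0.15, -0.6, 0], "twist": [0, 0, 0]}
    - {"linear": [0.19, -0.3, 0], "twist": [0, 0, 0]}
    - {"linear": [0, 0, 0], "twist": [0, 0, 0]}
    - {"linear": [0, 0, 0], "twist": [0, 0, 0]}

```text
time_s: 29.4
tool_pos: [0.5598, -0.2387, 0.245]
ee_rot: [1.0, 0.023, -0.0, -0.0]
force: [-0.5, -0.1, -0.9]
width: 0.591
finger_force: 20.0
```

Run:
```python
from h import *
st();f=grab_frame('top')
A=cv2.resize(f['color'][150:270,275:435,::-1],(800,600),interpolation=cv2.INTER_CUBIC);cv2.imwrite('pics/z5.png',A)
```

```text
t 29.4 tcp [ 0.5598 -0.2387  0.245 ] yang -87.35 tilt [-0.0007  0.0005] q [-0.53  0.41  1.14  1.58 -0.37  1.4  -0.88] w 0.591 ff 20.0 F [-0.5 -0.1 -0.9]
```

View pics/z5.png

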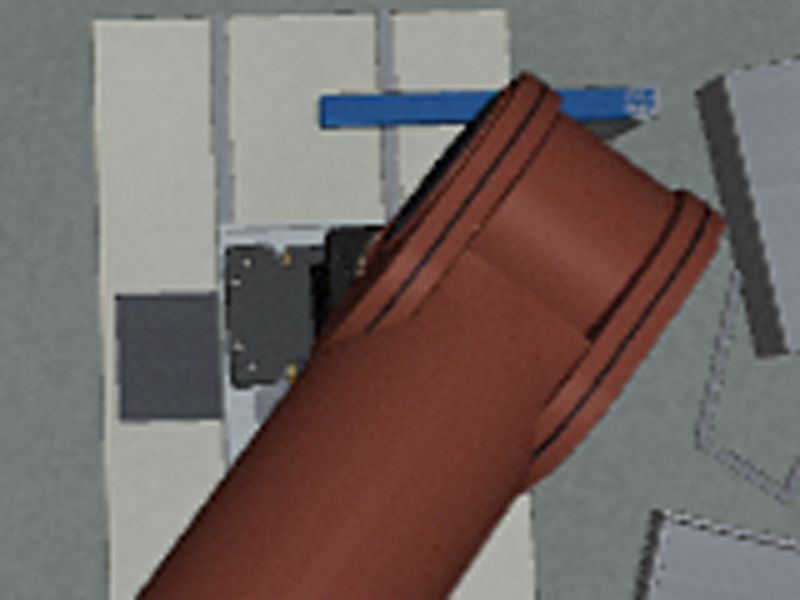

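Run:
```python
from h import *
f=grab_frame('wrist')
for o in dots(f,.1): print(o)
g=grab_frame('scene'); 
print([(np.round(d['xyz'],3).tolist(),round(d['confidence'],2)) for d in finder.look_for('jar_58','scene')])
A=np.hstack([cv2.resize(f['color'][:,:,::-1],(400,300)),cv2.resize(g['color'][210:390,130:370,::-1],(400,300))]);cv2.imwrite('pics/z6.png',A)
```

```text
[([0.58, -0.249, 0.263], 0.74), ([0.524, -0.3, 0.092], 0.62), ([0.501, 0.17, 0.094], 0.57)]
```

View pics/z6.png

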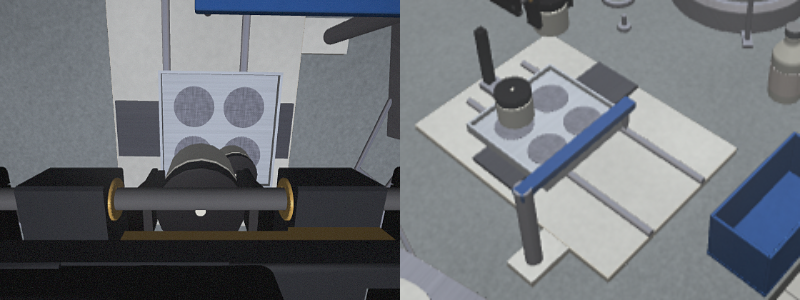

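Emit:
carry_out:
  plan:
    - {"linear": [0, 0, -0.5], "twist": [0, 0, 0]}
    - {"linear": [0, 0, -0.8], "twist": [0, 0, 0]}
    - {"linear": [0, 0, -0.8], "twist": [0, 0, 0]}
    - {"linear": [0, 0, -0.5], "twist": [0, 0, 0]}
    - {"linear": [0, 0, -0.3], "twist": [0, 0, 0]}
    - {"linear": [0, 0, -0.1], "twist": [0, 0, 0]}
    - {"linear": [0, 0, -0.06], "twist": [0, 0, 0]}
    - {"linear": [0, 0, 0], "twist": [0, 0, 0]}
    - {"linear": [0, 0, 0], "twist": [0, 0, 0]}
    - {"linear": [0, 0, 0], "twist": [0, 0, 0]}

```text
time_s: 30.85
tool_pos: [0.5603, -0.2395, 0.0622]
ee_rot: [1.0, 0.023, 0.0, 0.0]
force: [0.4, 0.6, -1.5]
width: 0.592
finger_force: 20.0
```

```bash
python3 -c "
from h import *
st()"
```

```text
t 30.85 tcp [ 0.5603 -0.2395  0.0622] yang -87.36 tilt [ 0.0007 -0.    ] q [-0.42  0.57  1.    1.78 -0.54  1.09 -0.76] w 0.592 ff 20.0 F [ 0.4  0.6 -1.5]
```

Emit:
carry_out:
  plan:
    - {"linear": [0, 0, -0.03], "twist": [0, 0, 0]}
    - {"linear": [0, 0, 0], "twist": [0, 0, 0]}
    - {"linear": [0, 0, 0], "twist": [0, 0, 0]}

```text
time_s: 31.22
tool_pos: [0.5608, -0.2398, 0.0608]
ee_rot: [1.0, 0.023, 0.001, 0.0]
force: [-0.1, 0.8, 5.8]
width: 0.591
finger_force: 20.0
```

Emit:
carry_out:
  plan:
    - {"linear": [0, 0, 0], "twist": [0, 0, 0]}
    - {"linear": [0, 0, 0], "twist": [0, 0, 0]}
    - {"linear": [0, 0, 0], "twist": [0, 0, 0]}
    - {"linear": [0, 0, 0.2], "twist": [0, 0, 0]}
    - {"linear": [0, 0, 0.6], "twist": [0, 0, 0]}
    - {"linear": [0, 0, 0.8], "twist": [0, 0, 0]}
    - {"linear": [0, 0, 0.8], "twist": [0, 0, 0]}
    - {"linear": [0, 0.35, 0.6], "twist": [0, 0, 0.4]}
    - {"linear": [-0.03, 0.7, 0.2], "twist": [0, 0, 0.45]}
    - {"linear": [-0.03, 0.8, 0], "twist": [0, 0, 0.45]}
    - {"linear": [-0.03, 0.8, 0], "twist": [0, 0, 0.45]}
    - {"linear": [-0.03, 0.8, 0], "twist": [0, 0, 0.45]}
    - {"linear": [-0.03, 0.8, 0], "twist": [0, 0, 0.45]}
    - {"linear": [-0.03, 0.8, 0], "twist": [0, 0, 0.45]}
    - {"linear": [-0.03, 0.8, 0], "twist": [0, 0, 0.45]}
    - {"linear": [-0.03, 0.8, 0], "twist": [0, 0, 0.45]}
    - {"linear": [-0.03, 0.8, 0], "twist": [0, 0, 0.45]}
    - {"linear": [-0.05, 0.8, 0], "twist": [0, 0, 0.45]}
    - {"linear": [0, 0.1, 0], "twist": [0, 0, 0]}
    - {"linear": [0, 0, 0], "twist": [0, 0, 0]}
  hand: 0.75

```text
time_s: 33.72
tool_pos: [0.5409, 0.2621, 0.2516]
ee_rot: [0.972, 0.235, -0.0, 0.001]
force: [0.7, -0.4, -0.1]
width: 0.75
finger_force: 0.0
```

Run:
```python
from h import *
st()
```

```text
t 33.73 tcp [0.5409 0.2621 0.2516] yang -62.82 tilt [-0.     -0.0014] q [-1.32  0.32  1.01  1.58 -0.28  1.39 -1.38] w 0.75 ff 0.0 F [ 0.7 -0.4 -0.1]
```

Emit:
carry_out:
  plan:
    - {"linear": [0, 0, -0.5], "twist": [0, 0, 0]}
    - {"linear": [0, 0, -0.5], "twist": [0, 0, 0]}
    - {"linear": [0, 0, -0.35], "twist": [0, 0, 0]}
    - {"linear": [0, 0, -0.1], "twist": [0, 0, 0]}
    - {"linear": [0, 0, 0], "twist": [0, 0, 0]}
    - {"linear": [0, 0, 0], "twist": [0, 0, 0]}

```text
time_s: 34.48
tool_pos: [0.5415, 0.2614, 0.166]
ee_rot: [0.972, 0.234, 0.001, -0.0]
force: [-0.7, -0.3, 0.8]
width: 0.75
finger_force: 0.0
```

Emit:
carry_out:
  plan:
    - {"linear": [0, 0, 0], "twist": [0, 0, 0]}
    - {"linear": [0, 0, 0], "twist": [0, 0, 0]}
    - {"linear": [0, 0, 0], "twist": [0, 0, 0]}
    - {"linear": [0, 0, 0], "twist": [0, 0, 0]}
    - {"linear": [0, 0, 0], "twist": [0, 0, 0]}
    - {"linear": [0, 0, 0], "twist": [0, 0, 0]}
    - {"linear": [0, 0, 0], "twist": [0, 0, 0]}
    - {"linear": [0, 0, 0], "twist": [0, 0, 0]}
    - {"linear": [0, 0, 0], "twist": [0, 0, 0]}
    - {"linear": [0, 0, 0], "twist": [0, 0, 0]}
  hand: 0
  newtons: 25

```text
time_s: 35.72
tool_pos: [0.5408, 0.2616, 0.1649]
ee_rot: [0.972, 0.235, -0.0, -0.0]
force: [-0.3, -0.7, 0.3]
width: 0.137
finger_force: 25.0
```

```bash
python3 -c "
from h import *
st()"
```

```text
t 35.73 tcp [0.5408 0.2616 0.1649] yang -62.86 tilt [-0.0001  0.    ] q [-1.29  0.39  0.97  1.7  -0.34  1.23 -1.34] w 0.137 ff 25.0 F [-0.3 -0.7  0.3]
```

Emit:
carry_out:
  plan:
    - {"linear": [0, 0, 0], "twist": [0, 0, -0.5]}
    - {"linear": [0, 0, 0], "twist": [0, 0, -1]}
    - {"linear": [0, 0, 0], "twist": [0, 0, -1]}
    - {"linear": [0, 0, 0], "twist": [0, 0, -1]}
    - {"linear": [0, 0, 0], "twist": [0, 0, -1]}
    - {"linear": [0, 0, 0], "twist": [0, 0, -1]}
    - {"linear": [0, 0, 0], "twist": [0, 0, -1]}
    - {"linear": [0, 0, 0], "twist": [0, 0, -1]}
    - {"linear": [0, 0, 0], "twist": [0, 0, -1]}
    - {"linear": [0, 0, 0], "twist": [0, 0, -1]}
    - {"linear": [0, 0, 0], "twist": [0, 0, -1]}
    - {"linear": [0, 0, 0], "twist": [0, 0, -1]}
    - {"linear": [0, 0, 0], "twist": [0, 0, 0]}
    - {"linear": [0, 0, 0], "twist": [0, 0, 0]}

```text
time_s: 37.48
tool_pos: [0.5408, 0.2615, 0.1649]
ee_rot: [0.965, -0.261, -0.0, 0.0]
force: [-1.8, 0.1, -0.3]
width: 0.137
finger_force: 25.0
```

```bash
python3 -c "
from h import *
st()"
```

```text
t 37.48 tcp [0.5408 0.2615 0.1649] yang -120.26 tilt [-0.0001 -0.    ] q [-1.42  0.5   1.2   1.71 -0.49  1.27 -2.21] w 0.137 ff 25.0 F [-1.8  0.1 -0.3]
```

Emit:
carry_out:
  plan:
    - {"linear": [0, 0, 0], "twist": [0, 0, 0]}
    - {"linear": [0, 0, 0], "twist": [0, 0, 0]}
    - {"linear": [0, 0, 0], "twist": [0, 0, 0]}
    - {"linear": [0, 0, 0], "twist": [0, 0, 0]}
    - {"linear": [0, 0, 0.3], "twist": [0, 0, 0]}
    - {"linear": [0, 0, 0.7], "twist": [0, 0, 0.5]}
    - {"linear": [0, 0, 0.7], "twist": [0, 0, 0.8]}
    - {"linear": [-0.25, 0.02, 0.6], "twist": [0, 0, 0.8]}
    - {"linear": [-0.35, 0.02, 0], "twist": [0, 0, 0.8]}
    - {"linear": [-0.35, 0.02, 0], "twist": [0, 0, 0.85]}
    - {"linear": [-0.35, 0.02, 0], "twist": [0, 0, 0.85]}
    - {"linear": [-0.16, 0.02, 0], "twist": [0, 0, 0.85]}
    - {"linear": [0, 0, 0], "twist": [0, 0, 0]}
    - {"linear": [0, 0, 0], "twist": [0, 0, 0]}
  hand: 0.7

```text
time_s: 39.22
tool_pos: [0.4538, 0.2674, 0.3035]
ee_rot: [1.0, -0.028, 0.0, -0.0]
force: [0.6, 0.3, 0.1]
width: 0.702
finger_force: 0.0
```

Run:
```python
from h import *
st();f=grab_frame('wrist');save(f,'w7')
for o in dots(f,.135): print(o)
print([(np.round(d['xyz'],3).tolist(),round(d['confidence'],2)) for d in finder.look_for('jar_52','wrist')])
```

```text
t 39.23 tcp [0.4538 0.2674 0.3035] yang -93.23 tilt [0.0003 0.0008] q [-1.86  0.05  1.31  1.68 -0.04  1.45 -2.17] w 0.702 ff 0.0 F [0.6 0.3 0.1]
(np.float64(280.9), np.float64(193.1), array([0.4523, 0.2682, 0.135 ]), 22, 64)
[([0.453, 0.269, 0.135], 0.57)]
```

Emit:
carry_out:
  plan:
    - {"linear": [0, 0, 0], "twist": [0, 0, 1]}
    - {"linear": [0, 0, 0], "twist": [0, 0, 1]}
    - {"linear": [0, 0, 0], "twist": [0, 0, 1]}
    - {"linear": [0, 0, 0], "twist": [0, 0, 1]}
    - {"linear": [0, 0, 0], "twist": [0, 0, 1]}
    - {"linear": [0, 0, 0], "twist": [0, 0, 1]}
    - {"linear": [0, 0, 0], "twist": [0, 0, 1]}
    - {"linear": [0, 0, 0], "twist": [0, 0, 1]}
    - {"linear": [0, 0, 0], "twist": [0, 0, 1]}
    - {"linear": [0, 0, 0], "twist": [0, 0, 1]}
    - {"linear": [0, 0, 0], "twist": [0, 0, 1]}
    - {"linear": [0, 0, 0], "twist": [0, 0, 1]}
    - {"linear": [0, 0, 0], "twist": [0, 0, 1]}
    - {"linear": [0, 0, 0], "twist": [0, 0, 1]}
    - {"linear": [0, 0, 0], "twist": [0, 0, 1]}
    - {"linear": [0, 0, 0], "twist": [0, 0, 1]}
    - {"linear": [0, 0, 0], "twist": [0, 0, 1]}
    - {"linear": [0, 0, 0], "twist": [0, 0, 1]}

```text
time_s: 41.58
tool_pos: [0.4538, 0.267, 0.3028]
ee_rot: [0.726, 0.688, -0.0, 0.001]
force: [-0.4, 0.7, -0.4]
width: 0.705
finger_force: 0.0
```

Emit:
carry_out:
  plan:
    - {"linear": [0, 0, 0], "twist": [0, 0, 1]}
    - {"linear": [0, 0, 0], "twist": [0, 0, 1]}
    - {"linear": [0, 0, 0], "twist": [0, 0, 1]}
    - {"linear": [0, 0, 0], "twist": [0, 0, 1]}
    - {"linear": [0, 0, 0], "twist": [0, 0, 1]}
    - {"linear": [0, 0, 0], "twist": [0, 0, 1]}
    - {"linear": [0, 0, 0], "twist": [0, 0, 1]}
    - {"linear": [0, 0, 0], "twist": [0, 0, 1]}
    - {"linear": [0, 0, 0], "twist": [0, 0, 1]}
    - {"linear": [0, 0, 0], "twist": [0, 0, 1]}
    - {"linear": [0, 0, 0], "twist": [0, 0, 1]}
    - {"linear": [0, 0, 0], "twist": [0, 0, 1]}
    - {"linear": [0, 0, 0], "twist": [0, 0, 1]}
    - {"linear": [0, 0, 0], "twist": [0, 0, 1]}
    - {"linear": [0, 0, 0], "twist": [0, 0, 1]}
    - {"linear": [0, 0, 0], "twist": [0, 0, 1]}
    - {"linear": [0, 0, 0], "twist": [0, 0, 1]}
    - {"linear": [0, 0, 0], "twist": [0, 0, 1]}
    - {"linear": [0, 0, 0], "twist": [0, 0, 0]}
    - {"linear": [0, 0, 0], "twist": [0, 0, 0]}

```text
time_s: 44.08
tool_pos: [0.4535, 0.2673, 0.3029]
ee_rot: [0.029, 1.0, -0.0, 0.0]
force: [0.2, 0.3, 0.8]
width: 0.702
finger_force: 0.0
```

Run:
```python
from h import *
st();f=grab_frame('wrist');save(f,'w8')
for o in dots(f,.135): print(o)
```

```text
t 44.08 tcp [0.4535 0.2673 0.3029] yang 86.71 tilt [ 0.0002 -0.0008] q [-1.7   0.03  1.13  1.68 -0.03  1.45  0.95] w 0.702 ff 0.0 F [0.2 0.3 0.8]
(np.float64(280.3), np.float64(187.1), array([0.4522, 0.2681, 0.135 ]), 26, 62)
```

View pics/w8.png

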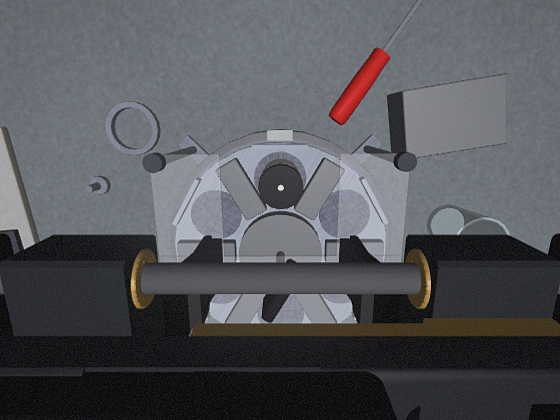

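Emit:
carry_out:
  plan:
    - {"linear": [-0.02, 0.01, -0.5], "twist": [0, 0, 0]}
    - {"linear": [0, 0, -0.7], "twist": [0, 0, 0]}
    - {"linear": [0, 0, -0.7], "twist": [0, 0, 0]}
    - {"linear": [0, 0, -0.6], "twist": [0, 0, 0]}
    - {"linear": [0, 0, -0.5], "twist": [0, 0, 0]}
    - {"linear": [0, 0, -0.3], "twist": [0, 0, 0]}
    - {"linear": [0, 0, -0.15], "twist": [0, 0, 0]}
    - {"linear": [0, 0, 0], "twist": [0, 0, 0]}
    - {"linear": [0, 0, 0], "twist": [0, 0, 0]}

```text
time_s: 45.25
tool_pos: [0.4526, 0.2685, 0.0969]
ee_rot: [0.027, 1.0, 0.001, 0.0]
force: [0.4, 0.7, 0.8]
width: 0.7
finger_force: 0.0
```

Emit:
carry_out:
  plan:
    - {"linear": [0, 0, 0], "twist": [0, 0, 0]}
    - {"linear": [0, 0, 0], "twist": [0, 0, 0]}
    - {"linear": [0, 0, 0], "twist": [0, 0, 0]}
    - {"linear": [0, 0, 0], "twist": [0, 0, 0]}
    - {"linear": [0, 0, 0], "twist": [0, 0, 0]}
  hand: 0
  newtons: 20

```text
time_s: 45.88
tool_pos: [0.4522, 0.2683, 0.0963]
ee_rot: [0.027, 1.0, 0.0, 0.0]
force: [-2.0, -0.4, 6.3]
width: 0.522
finger_force: 20.0
```

```bash
python3 -c "
from h import *
st()"
```

```text
t 45.88 tcp [0.4522 0.2683 0.0963] yang 86.89 tilt [0.0001 0.0003] q [-1.52  0.31  1.06  1.96 -0.31  1.05  1.19] w 0.522 ff 20.0 F [-2.  -0.4  6.3]
```

Emit:
carry_out:
  plan:
    - {"linear": [0, 0, 0.4], "twist": [0, 0, 0]}
    - {"linear": [0, 0, 0.8], "twist": [0, 0, 0]}
    - {"linear": [0, 0, 0.8], "twist": [0, 0, 0]}
    - {"linear": [0, -0.3, 0.5], "twist": [0, 0, 0.1]}
    - {"linear": [0.1, -0.5, 0], "twist": [0, 0, 0.1]}
    - {"linear": [0.2, -0.7, 0], "twist": [0, 0, 0.1]}
    - {"linear": [0.2, -0.7, 0], "twist": [0, 0, 0.1]}
    - {"linear": [0.2, -0.7, 0], "twist": [0, 0, 0.1]}
    - {"linear": [0.2, -0.7, 0], "twist": [0, 0, 0.1]}
    - {"linear": [0.2, -0.7, 0], "twist": [0, 0, 0.1]}

```text
time_s: 47.12
tool_pos: [0.5182, 0.0095, 0.246]
ee_rot: [-0.004, 1.0, 0.001, 0.0]
force: [0.5, 1.2, -1.7]
width: 0.527
finger_force: 20.0
```

```bash
python3 -c "
from h import *
st()"
```

```text
t 47.12 tcp [0.5182 0.0095 0.246 ] yang 90.48 tilt [0.0005 0.0029] q [-1.38  0.07  1.37  1.79 -0.08  1.34  1.58] w 0.527 ff 20.0 F [ 0.5  1.2 -1.7]
```

Emit:
carry_out:
  plan:
    - {"linear": [0.2, -0.5, 0], "twist": [0, 0, 0]}
    - {"linear": [0.2, -0.5, 0], "twist": [0, 0, 0]}
    - {"linear": [0, 0, 0], "twist": [0, 0, 0]}

```text
time_s: 47.5
tool_pos: [0.5419, -0.0539, 0.2456]
ee_rot: [-0.0, 1.0, -0.001, -0.0]
force: [-1.0, 0.9, -1.8]
width: 0.522
finger_force: 20.0
```

```bash
python3 -c "
from h import *
st()"
```

```text
t 47.5 tcp [ 0.5419 -0.0539  0.2456] yang 90.01 tilt [-0.0006 -0.0025] q [-1.1   0.23  1.31  1.73 -0.23  1.35  1.82] w 0.522 ff 20.0 F [-1.   0.9 -1.8]
```

Emit:
carry_out:
  plan:
    - {"linear": [0.2, -0.5, 0], "twist": [0, 0, 0.1]}
    - {"linear": [0.2, -0.6, 0], "twist": [0, 0, 0.1]}
    - {"linear": [0.2, -0.6, 0], "twist": [0, 0, 0.1]}
    - {"linear": [0.2, -0.6, 0], "twist": [0, 0, 0.14]}
    - {"linear": [0.2, -0.6, 0], "twist": [0, 0, 0]}
    - {"linear": [0.16, -0.6, 0], "twist": [0, 0, 0]}
    - {"linear": [0, -0.34, 0], "twist": [0, 0, 0]}
    - {"linear": [0, 0, 0], "twist": [0, 0, 0]}
    - {"linear": [0, 0, 0], "twist": [0, 0, 0]}

```text
time_s: 48.62
tool_pos: [0.6122, -0.2783, 0.2458]
ee_rot: [-0.023, 1.0, 0.0, -0.0]
force: [-0.4, 0.9, -1.8]
width: 0.519
finger_force: 20.0
```

Run:
```python
from h import *
st();f=grab_frame('wrist')
for o in dots(f,.1): print(o)
g=grab_frame('scene')
A=np.hstack([cv2.resize(f['color'][:,:,::-1],(400,300)),cv2.resize(g['color'][210:390,130:370,::-1],(400,300))]);cv2.imwrite('pics/z9.png',A)
```

```text
t 48.62 tcp [ 0.6122 -0.2783  0.2458] yang 92.68 tilt [-0.      0.0009] q [-0.35  0.56  1.08  1.41 -0.49  1.46  2.33] w 0.519 ff 20.0 F [-0.4  0.9 -1.8]
(np.float64(272.0), np.float64(82.0), array([ 0.5136, -0.2893,  0.1   ]), 39, 75)
(np.float64(325.4), np.float64(180.0), array([ 0.5977, -0.2357,  0.1   ]), 30, 69)
```

View pics/z9.png

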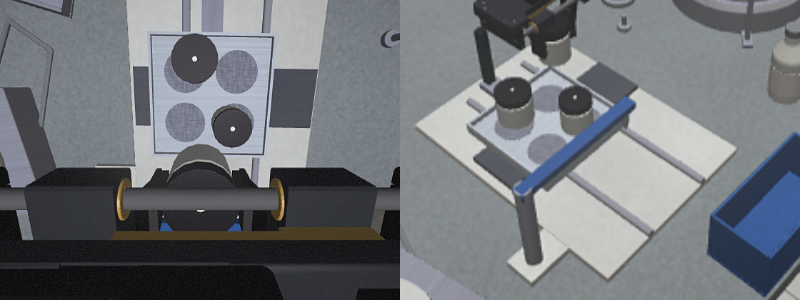

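Emit:
carry_out:
  plan:
    - {"linear": [-0.02, -0.25, 0], "twist": [0, 0, 0]}
    - {"linear": [0, -0.25, 0], "twist": [0, 0, 0]}
    - {"linear": [0, 0, -0.5], "twist": [0, 0, 0]}
    - {"linear": [0, 0, -0.8], "twist": [0, 0, 0]}
    - {"linear": [0, 0, -0.8], "twist": [0, 0, 0]}
    - {"linear": [0, 0, 0], "twist": [0, 0, 0]}
    - {"linear": [0, 0, 0], "twist": [0, 0, 0]}

```text
time_s: 49.6
tool_pos: [0.6109, -0.3118, 0.122]
ee_rot: [-0.022, 1.0, -0.001, 0.001]
force: [-0.2, 0.8, -0.4]
width: 0.523
finger_force: 20.0
```

Run:
```python
from h import *
st();f=grab_frame('wrist')
for o in dots(f,.1): print(o)
```

```text
t 49.6 tcp [ 0.6109 -0.3118  0.122 ] yang 92.53 tilt [ 0.0015 -0.0015] q [-0.26  0.66  1.    1.53 -0.57  1.27  2.43] w 0.523 ff 20.0 F [-0.2  0.8 -0.4]
```

Emit:
carry_out:
  plan:
    - {"linear": [0, 0.04, -0.4], "twist": [0, 0, 0]}
    - {"linear": [0, 0, -0.35], "twist": [0, 0, 0]}
    - {"linear": [0, 0, -0.15], "twist": [0, 0, 0]}
    - {"linear": [0, 0, -0.08], "twist": [0, 0, 0]}
    - {"linear": [0, 0, 0], "twist": [0, 0, 0]}
    - {"linear": [0, 0, 0], "twist": [0, 0, 0]}

```text
time_s: 50.4
tool_pos: [0.6107, -0.3081, 0.0616]
ee_rot: [-0.023, 1.0, -0.0, 0.0]
force: [0.1, 0.4, -0.7]
width: 0.523
finger_force: 20.0
```

```bash
python3 -c "
from h import *
st()"
```

```text
t 50.4 tcp [ 0.6107 -0.3081  0.0616] yang 92.58 tilt [ 0.0006 -0.0004] q [-0.24  0.71  0.96  1.58 -0.62  1.17  2.46] w 0.523 ff 20.0 F [ 0.1  0.4 -0.7]
```

Emit:
carry_out:
  plan:
    - {"linear": [0, 0, -0.02], "twist": [0, 0, 0]}
    - {"linear": [0, 0, 0], "twist": [0, 0, 0]}

```text
time_s: 50.65
tool_pos: [0.6112, -0.3083, 0.0613]
ee_rot: [-0.023, 1.0, -0.0, 0.001]
force: [-1.9, 0.5, 7.6]
width: 0.523
finger_force: 20.0
```

Emit:
carry_out:
  plan:
    - {"linear": [0, 0, 0], "twist": [0, 0, 0]}
    - {"linear": [0, 0, 0], "twist": [0, 0, 0]}
    - {"linear": [0, 0, 0], "twist": [0, 0, 0]}
    - {"linear": [0, 0, 0.2], "twist": [0, 0, 0]}
    - {"linear": [0, 0, 0.6], "twist": [0, 0, 0]}
    - {"linear": [0, 0, 0.8], "twist": [0, 0, 0]}
    - {"linear": [0, 0, 0.8], "twist": [0, 0, -1]}
    - {"linear": [0, 0, 0.8], "twist": [0, 0, -1]}
    - {"linear": [-0.2, 0.2, 0.8], "twist": [0, 0, -1]}
    - {"linear": [-0.2, 0.2, 0], "twist": [0, 0, -1]}
    - {"linear": [-0.28, 0.23, 0], "twist": [0, 0, -1]}
    - {"linear": [0, 0, 0], "twist": [0, 0, -1]}
    - {"linear": [0, 0, 0], "twist": [0, 0, -1]}
    - {"linear": [0, 0, 0], "twist": [0, 0, -1]}
    - {"linear": [0, 0, 0], "twist": [0, 0, -1]}
    - {"linear": [0, 0, 0], "twist": [0, 0, -1]}
    - {"linear": [0, 0, 0], "twist": [0, 0, -1]}
    - {"linear": [0, 0, 0], "twist": [0, 0, -1]}
  hand: 0.62

```text
time_s: 52.9
tool_pos: [0.5695, -0.2702, 0.3008]
ee_rot: [0.482, 0.876, 0.0, 0.0]
force: [0.7, -0.5, 0.1]
width: 0.617
finger_force: 0.0
```

Emit:
carry_out:
  plan:
    - {"linear": [0, 0, 0], "twist": [0, 0, -1]}
    - {"linear": [0, 0, 0], "twist": [0, 0, -1]}
    - {"linear": [0, 0, 0], "twist": [0, 0, -1]}
    - {"linear": [0, 0, 0], "twist": [0, 0, -1]}
    - {"linear": [0, 0, 0], "twist": [0, 0, -1]}
    - {"linear": [0, 0, 0], "twist": [0, 0, -1]}
    - {"linear": [0, 0, 0], "twist": [0, 0, 0]}
    - {"linear": [0, 0, 0], "twist": [0, 0, 0]}

```text
time_s: 53.9
tool_pos: [0.5696, -0.2701, 0.3003]
ee_rot: [0.69, 0.723, 0.0, 0.0]
force: [-0.1, -0.5, -0.0]
width: 0.618
finger_force: 0.0
```

Run:
```python
from h import *
st();f=grab_frame('wrist');save(f,'w10');np.savez('w10.npz',**{k:np.array(f[k]) for k in f})
for o in dots(f,.1): print(o)
```

```text
t 53.9 tcp [ 0.5696 -0.2701  0.3003] yang 2.69 tilt [ 0.0002 -0.    ] q [-0.51  0.56  1.36  1.44 -0.55  1.57  0.85] w 0.618 ff 0.0 F [-0.1 -0.5 -0. ]
(np.float64(306.8), np.float64(155.2), array([ 0.5984, -0.2361,  0.1   ]), 20, 60)
(np.float64(228.6), np.float64(199.8), array([ 0.5143, -0.2897,  0.1   ]), 19, 58)
(np.float64(314.1), np.float64(218.8), array([ 0.6115, -0.3074,  0.1   ]), 19, 52)
```

View pics/w10.png

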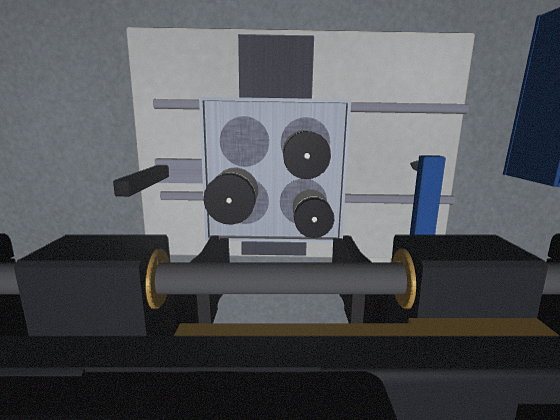

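Run:
```python
from h import *
f=dict(np.load('w10.npz'))
print(unproj(f,412,164.5,.112),unproj(f,416,155.5,.165),unproj(f,442,155.5,.165))
c=[unproj(f,*p,.04) for p in [(244.5,141),(305,137)]]
A=cv2.resize(f['color'][140:190,385:455,::-1],(700,500),interpolation=cv2.INTER_CUBIC)
B=cv2.convertScaleAbs(A,alpha=1.3);cv2.imwrite('pics/z10.png',B)
# corners of tray lip top z=.05
for p in [(203,100),(350,103),(208,238)]: print(unproj(f,*p,.05))
```

```text
[ 0.70903395 -0.23942261  0.112     ] [ 0.69011552 -0.22547945  0.165     ] [ 0.71324035 -0.22439845  0.165     ]
[ 0.47561866 -0.18184789  0.05      ]
[ 0.64979062 -0.17708388  0.05      ]
[ 0.48018219 -0.35479223  0.05      ]
```

View pics/z10.png

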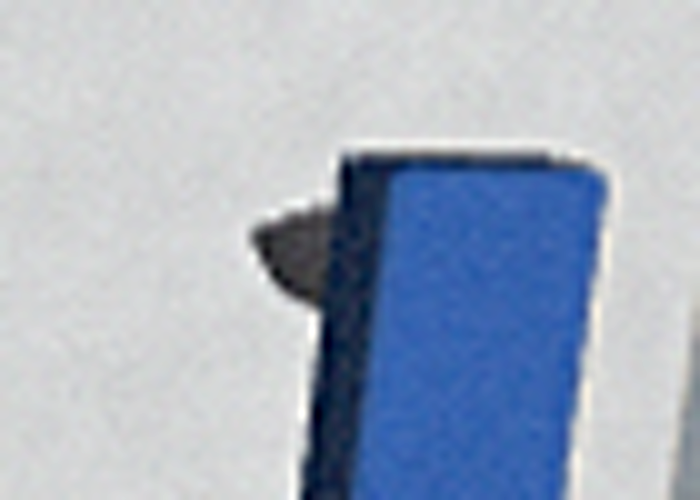

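Emit:
carry_out:
  plan:
    - {"linear": [-0.3, 0, 0], "twist": [0, 0, 0]}
    - {"linear": [-0.5, 0, 0], "twist": [0, 0, 0]}
    - {"linear": [-0.5, 0, 0], "twist": [0, 0, 0]}
    - {"linear": [-0.5, 0, 0], "twist": [0, 0, 0]}
    - {"linear": [-0.5, 0, 0], "twist": [0, 0, 0]}
    - {"linear": [-0.21, 0.02, 0], "twist": [0, 0, 0]}
    - {"linear": [0, 0, 0], "twist": [0, 0, 0]}
    - {"linear": [0, 0, 0], "twist": [0, 0, 0]}

```text
time_s: 54.95
tool_pos: [0.426, -0.2672, 0.3009]
ee_rot: [0.691, 0.723, -0.0, -0.003]
force: [0.3, 0.9, 0.3]
width: 0.619
finger_force: 0.0
```

Run:
```python
from h import *
st();f=grab_frame('wrist');save(f,'w11')
for o in dots(f,.1): print(o)
```

```text
t 54.95 tcp [ 0.426  -0.2672  0.3009] yang 2.57 tilt [-0.0042  0.004 ] q [-0.85 -0.15  1.23  1.73  0.14  1.47  0.41] w 0.619 ff 0.0 F [0.3 0.9 0.3]
(np.float64(439.0), np.float64(164.8), array([ 0.5989, -0.2363,  0.1   ]), 21, 43)
(np.float64(357.0), np.float64(208.9), array([ 0.5145, -0.2899,  0.1   ]), 20, 49)
(np.float64(440.1), np.float64(227.4), array([ 0.6118, -0.3074,  0.1   ]), 17, 35)
```

View pics/w11.png

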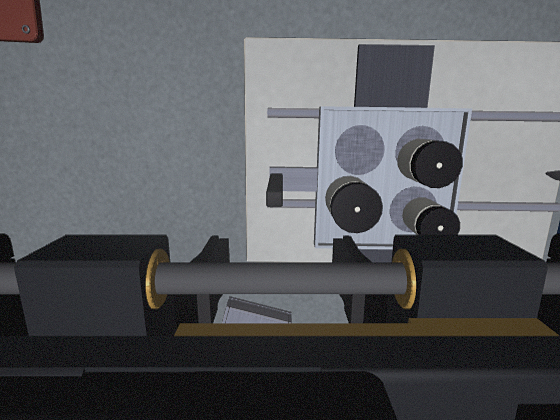

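Run:
```python
from h import *
f=grab_frame('wrist'); g=f['color'].max(2)
m=(g[160:225,255:300]<60).astype(np.uint8)
for r in range(8,52,3): 
    x=np.where(m[r])[0]; print(r+160, (x.min()+255,x.max()+255) if len(x) else None, int(g[r+160,275]))
print(unproj(f,275,198,.155),unproj(f,275,205,.155)); st()
```

```text
168 None 145
171 None 149
174 (np.int64(271), np.int64(281)) 35
177 (np.int64(270), np.int64(282)) 53
180 (np.int64(269), np.int64(282)) 53
183 (np.int64(269), np.int64(282)) 47
186 (np.int64(268), np.int64(282)) 52
189 (np.int64(267), np.int64(282)) 52
192 (np.int64(267), np.int64(282)) 65
195 (np.int64(267), np.int64(282)) 73
198 (np.int64(267), np.int64(282)) 64
201 (np.int64(267), np.int64(282)) 63
204 (np.int64(267), np.int64(282)) 68
207 None 142
210 None 183
[ 0.42197981 -0.26924323  0.155     ] [ 0.42225654 -0.27610296  0.155     ]
t 55.05 tcp [ 0.426  -0.2674  0.3007] yang 2.53 tilt [-0.0057  0.0021] q [-0.85 -0.15  1.23  1.73  0.14  1.47  0.41] w 0.617 ff 0.0 F [-0.3  0.1 -0.1]
```

Emit:
carry_out:
  plan:
    - {"linear": [0, 0, -0.5], "twist": [0, 0, 0]}
    - {"linear": [0, 0, -0.6], "twist": [0, 0, 0]}
    - {"linear": [0, 0, -0.6], "twist": [0, 0, 0]}
    - {"linear": [0, 0, 0], "twist": [0, 0, 0]}
    - {"linear": [0, 0, 0], "twist": [0, 0, 0]}

```text
time_s: 55.68
tool_pos: [0.4258, -0.2683, 0.2]
ee_rot: [0.692, 0.722, -0.001, -0.002]
force: [0.0, 0.3, -0.1]
width: 0.619
finger_force: 0.0
```

```bash
python3 -c "
from h import *
st()"
```

```text
t 55.67 tcp [ 0.4258 -0.2683  0.2   ] yang 2.46 tilt [-0.005   0.0014] q [-0.8   0.07  1.35  1.88 -0.08  1.25  0.62] w 0.619 ff 0.0 F [ 0.   0.3 -0.1]
```

Emit:
carry_out:
  plan:
    - {"linear": [-0.08, -0.02, 0], "twist": [0, 0, 0]}
    - {"linear": [0, 0, -0.4], "twist": [0, 0, 0]}
    - {"linear": [0, 0, -0.5], "twist": [0, 0, 0]}
    - {"linear": [0, 0, -0.35], "twist": [0, 0, 0]}
    - {"linear": [0, 0, 0], "twist": [0, 0, 0]}
    - {"linear": [0, 0, 0], "twist": [0, 0, 0]}

```text
time_s: 56.42
tool_pos: [0.4214, -0.2689, 0.1253]
ee_rot: [0.691, 0.723, 0.001, -0.002]
force: [0.1, -0.4, -0.2]
width: 0.62
finger_force: 0.0
```

```bash
python3 -c "
from h import *
st()"
```

```text
t 56.42 tcp [ 0.4214 -0.2689  0.1253] yang 2.53 tilt [-0.0024  0.0039] q [-0.63  0.23  1.26  1.98 -0.25  1.1   0.78] w 0.62 ff 0.0 F [ 0.1 -0.4 -0.2]
```

Emit:
carry_out:
  plan:
    - {"linear": [0, 0, 0], "twist": [0, 0, 0]}
    - {"linear": [0, 0, 0], "twist": [0, 0, 0]}
    - {"linear": [0, 0, 0], "twist": [0, 0, 0]}
    - {"linear": [0, 0, 0], "twist": [0, 0, 0]}
    - {"linear": [0, 0, 0], "twist": [0, 0, 0]}
    - {"linear": [0, 0, 0], "twist": [0, 0, 0]}
    - {"linear": [0, 0, 0], "twist": [0, 0, 0]}
    - {"linear": [0, 0, 0], "twist": [0, 0, 0]}
  hand: 0
  newtons: 25

```text
time_s: 57.42
tool_pos: [0.4206, -0.2686, 0.1237]
ee_rot: [0.691, 0.722, -0.0, -0.003]
force: [-0.7, -0.5, 1.6]
width: 0.183
finger_force: 25.0
```

Run:
```python
from h import *
st();f=grab_frame('wrist')
for o in dots(f,.1): print(o)
f=grab_frame('top')
```

```text
t 57.42 tcp [ 0.4206 -0.2686  0.1237] yang 2.52 tilt [-0.0049  0.0037] q [-0.63  0.24  1.26  1.99 -0.25  1.1   0.78] w 0.183 ff 24.99 F [-0.7 -0.5  1.6]
```

Emit:
carry_out:
  plan:
    - {"linear": [0.1, 0.03, 0], "twist": [0, 0, 0]}
    - {"linear": [0.2, 0.05, 0], "twist": [0, 0, 0]}
    - {"linear": [0.3, 0.08, 0], "twist": [0, 0, 0]}
    - {"linear": [0.3, 0.08, 0], "twist": [0, 0, 0]}
    - {"linear": [0.3, 0.08, 0], "twist": [0, 0, 0]}
    - {"linear": [0.3, 0.08, 0], "twist": [0, 0, 0]}
    - {"linear": [0.3, 0.08, 0], "twist": [0, 0, 0]}
    - {"linear": [0.3, 0.08, 0], "twist": [0, 0, 0]}
    - {"linear": [0.3, 0.08, 0], "twist": [0, 0, 0]}
    - {"linear": [0.3, 0.08, 0], "twist": [0, 0, 0]}
    - {"linear": [0.3, 0.08, 0], "twist": [0, 0, 0]}
    - {"linear": [0.15, 0.04, 0], "twist": [0, 0, 0]}
    - {"linear": [0.07, 0.02, 0], "twist": [0, 0, 0]}
    - {"linear": [0, 0, 0], "twist": [0, 0, 0]}
    - {"linear": [0, 0, 0], "twist": [0, 0, 0]}

```text
time_s: 59.4
tool_pos: [0.6139, -0.2168, 0.1238]
ee_rot: [0.691, 0.722, 0.0, -0.003]
force: [1.8, -0.2, 1.5]
width: 0.185
finger_force: 25.0
```

Run:
```python
from h import *
st();f=grab_frame('wrist');save(f,'w12')
for o in dots(f,.1): print(o)
for o in dots(f,.1,12): print(o)
g=grab_frame('scene');save(g,'s12')
for o in dots(g,.1,5): print('s',o)
```

```text
t 59.4 tcp [ 0.6139 -0.2168  0.1238] yang 2.52 tilt [-0.0042  0.0041] q [-0.44  0.59  1.01  1.61 -0.53  1.24  0.72] w 0.185 ff 24.98 F [ 1.8 -0.2  1.5]
s (np.float64(265.5), np.float64(290.5), array([ 0.7071, -0.239 ,  0.1   ]), 4, 62)
```

Run:
```python
from h import *
f=grab_frame('scene')
R=Q.from_quat(f['rotation']).as_matrix()
def proj(p): c=R.T@(np.array(p)-f['position']); return (f['K']@c)[:2]/c[2]
t=proj([.7075,-.239,.112]);b=proj([.7075,-.239,.151]);print(t,b,proj([.7075,-.239,.1]))
im=cv2.imread('pics/scene0.png').max(2)
u,v=int(t[0]),int(t[1]);print('cols',u-9,'..',u+10)
for r in range(v-16,v+7): print(r,im[r,u-9:u+11])
```

```text
[265.48937628 287.23774092] [265.113297   276.02483891] [265.60185355 290.59127999]
cols 256 .. 275
271 [160 108  86  73  89 139 150 146 145 145 144 143 144 149 144 139 192 187
 186 187]
272 [154 191 159 110 139 149 146 145 145 144 145 146 149 137  88 123 194 188
 187 186]
273 [104 142 155 140 147 146 145 145 145 145 145 148 132  85  67 124 192 187
 187 186]
274 [ 94 148 146 144 145 145 144 144 145 146 146 124  83  69  68 152 191 187
 188 187]
275 [142 147 143 143 144 144 144 145 146 142 110  84  70  68 116 186 190 188
 188 189]
276 [145 144 144 143 143 144 145 149 142  96  77  72  68 117 183 191 189 189
 189 191]
277 [143 144 144 143 143 145 148 139  92  73  73  70 113 182 193 189 189 188
 190 191]
278 [145 145 145 144 146 146 132  87  73  74  76 117 184 192 189 189 190 189
 188 188]
279 [145 146 146 146 147 126  84  72  75  77  76 132 194 190 189 189 189 189
 188 188]
280 [145 147 147 144 111  85  72  74  78  82  75 132 195 191 190 189 188 188
 188 188]
281 [145 148 141  97  79  74  74  77  82  83  75 131 194 192 191 189 187 186
 188 187]
282 [148 139  93  74  74  75  81  80  82  8
[... 300 characters left out ...]
189]
286 [ 75  81  90  91  90  88  88 115 108  74 129 176 192 191 189 188 188 187
 187 188]
287 [ 81  90  90  89  87  87 102 130 141 105 150 154 169 192 190 189 187 187
 186 187]
288 [ 90  90  87  85 105 121  98 103 128 133 152 151 153 162 177 192 191 188
 188 189]
289 [ 90  87  84 102 180 181 176 116  88 115 134 145 153 152 154 159 194 191
 190 189]
290 [ 87  84 127 177 189 187 188 179 142  96  99 124 141 150 153 150 172 178
 190 189]
291 [ 84 127 181 188 186 185 185 187 181 175 115  86 113 133 145 152 154 155
 157 191]
292 [125 182 188 186 185 185 185 186 188 190 179 141  96  98 123 139 149 153
 151 158]
293 [180 187 186 187 186 186 185 186 186 187 188 184 177 114  85 112 132 144
 153 151]
```

Emit:
carry_out:
  plan:
    - {"linear": [0, 0, 0], "twist": [0, 0, 0]}
    - {"linear": [0, 0, 0], "twist": [0, 0, 0]}
    - {"linear": [0, 0, 0], "twist": [0, 0, 0]}
    - {"linear": [0, 0, 0], "twist": [0, 0, 0]}
    - {"linear": [0, 0, 0], "twist": [0, 0, 0]}
    - {"linear": [0, 0, 0], "twist": [0, 0, 0]}
    - {"linear": [0, 0, 0], "twist": [0, 0, 0]}
    - {"linear": [0, 0, 0], "twist": [0, 0, 0]}
    - {"linear": [0, 0, 0], "twist": [0, 0, 0]}
    - {"linear": [0, 0, 0], "twist": [0, 0, 0]}

```text
time_s: 60.8
tool_pos: [0.6139, -0.2169, 0.1238]
ee_rot: [0.691, 0.723, -0.0, -0.003]
force: [-1.6, 1.4, 4.4]
width: 0.181
finger_force: 25.0
```

Emit:
carry_out:
  plan:
    - {"linear": [-0.08, -0.05, 0], "twist": [0, 0, 0]}
    - {"linear": [-0.17, -0.11, 0], "twist": [0, 0, 0]}
    - {"linear": [-0.22, -0.15, 0], "twist": [0, 0, 0]}
    - {"linear": [-0.23, -0.15, 0], "twist": [0, 0, 0]}
    - {"linear": [-0.23, -0.15, 0], "twist": [0, 0, 0]}
    - {"linear": [-0.22, -0.14, 0], "twist": [0, 0, 0]}
    - {"linear": [-0.17, -0.11, 0], "twist": [0, 0, 0]}
    - {"linear": [-0.08, -0.05, 0], "twist": [0, 0, 0]}
    - {"linear": [0, 0, 0], "twist": [0, 0, 0]}
    - {"linear": [0, 0, 0], "twist": [0, 0, 0]}

```text
time_s: 62.05
tool_pos: [0.5298, -0.272, 0.1238]
ee_rot: [0.691, 0.722, -0.001, -0.003]
force: [-1.1, -2.2, 2.1]
width: 0.182
finger_force: 25.0
```

```bash
cat >> h.py <<'E'
def lids():
    """dots on lids in the scene view, any blob brighter than the dark lid around"""
    f=grab_frame('scene'); g=f['color'].max(2).astype(np.uint8); out=[]
    n,l,s,c=cv2.connectedComponentsWithStats((g>130).astype(np.uint8),connectivity=8)
    for i in range(1,n):
        if 1<=s[i,4]<=20:
            u,v=c[i]; p=unproj(f,u,v,.1)
            if .4<p[0]<.85 and -.45<p[1]<-.1: out.append((np.round([u,v],1),np.round(p[:2],4),int(s[i,4])))
    return out
E
python3 - <<'E'
from h import *
st()
for o in lids(): print(o)
E
```

```text
t 62.05 tcp [ 0.5298 -0.272   0.1238] yang 2.51 tilt [-0.0051  0.0029] q [-0.42  0.49  1.08  1.76 -0.46  1.19  0.83] w 0.182 ff 24.99 F [-1.1 -2.2  2.1]
(array([207.7, 224.3]), array([ 0.4143, -0.17  ]), 3)
(array([222. , 231.5]), array([ 0.4674, -0.1635]), 2)
(array([189., 234.]), array([ 0.4075, -0.2317]), 1)
(array([204.3, 244. ]), array([ 0.4701, -0.2299]), 3)
(array([214. , 254.5]), array([ 0.5201, -0.2394]), 2)
(array([261.5, 283. ]), array([ 0.6829, -0.2279]), 2)
(array([225. , 285.8]), array([ 0.6228, -0.2943]), 4)
(array([265., 291.]), array([ 0.7073, -0.2409]), 5)
(array([216.5, 296.5]), array([ 0.6331, -0.3311]), 2)
(array([257., 301.]), array([ 0.7148, -0.2762]), 1)
(array([273., 301.]), array([ 0.743 , -0.2508]), 1)
(array([259., 302.]), array([ 0.7205, -0.2752]), 1)
(array([265., 303.]), array([ 0.7331, -0.2679]), 9)
(array([271., 302.]), array([ 0.7416, -0.2562]), 1)
(array([247.8, 311.2]), array([ 0.7204, -0.3121]), 6)
(array([240., 320.]), array([ 0.7252, -0.3418]), 1)
(array([246.5, 322.8]), array([ 0.7418, -0.3375]), 10)
(array([253., 322.]), array([ 0.7512, -0.326 ]), 1)
```

Emit:
carry_out:
  plan:
    - {"linear": [0, 0, 0], "twist": [0, 0, 0]}
    - {"linear": [0, 0, 0], "twist": [0, 0, 0]}
    - {"linear": [0, 0, 0], "twist": [0, 0, 0]}
    - {"linear": [0, 0, 0], "twist": [0, 0, 0]}
    - {"linear": [0, 0, 0], "twist": [0, 0, 0]}
    - {"linear": [0, 0, 0], "twist": [0, 0, 0]}
    - {"linear": [0, 0, 0], "twist": [0, 0, 0]}
    - {"linear": [0, 0, 0], "twist": [0, 0, 0]}
    - {"linear": [0, 0, 0], "twist": [0, 0, 0]}
    - {"linear": [0, 0, 0], "twist": [0, 0, 0]}

```text
time_s: 63.35
tool_pos: [0.53, -0.2715, 0.1238]
ee_rot: [0.691, 0.723, -0.0, -0.003]
force: [0.2, -1.9, 2.8]
width: 0.178
finger_force: 25.0
```

Emit:
carry_out:
  plan:
    - {"linear": [-0.02, 0.07, 0], "twist": [0, 0, 0]}
    - {"linear": [-0.03, 0.14, 0], "twist": [0, 0, 0]}
    - {"linear": [-0.03, 0.2, 0], "twist": [0, 0, 0]}
    - {"linear": [-0.04, 0.2, 0], "twist": [0, 0, 0]}
    - {"linear": [-0.04, 0.2, 0], "twist": [0, 0, 0]}
    - {"linear": [-0.03, 0.19, 0], "twist": [0, 0, 0]}
    - {"linear": [-0.02, 0.13, 0], "twist": [0, 0, 0]}
    - {"linear": [-0.01, 0.07, 0], "twist": [0, 0, 0]}
    - {"linear": [0, 0, 0], "twist": [0, 0, 0]}
    - {"linear": [0, 0, 0], "twist": [0, 0, 0]}

```text
time_s: 64.6
tool_pos: [0.5167, -0.1993, 0.1237]
ee_rot: [0.691, 0.723, -0.0, -0.003]
force: [0.6, 1.6, 2.4]
width: 0.179
finger_force: 25.0
```

Run:
```python
from h import *
st()
for o in lids(): print(o)
```

```text
t 64.6 tcp [ 0.5167 -0.1993  0.1237] yang 2.53 tilt [-0.0048  0.0042] q [-0.64  0.39  1.14  1.86 -0.39  1.15  0.69] w 0.179 ff 24.99 F [0.6 1.6 2.4]
(array([223.5, 226.5]), array([ 0.4546, -0.1463]), 2)
(array([242.5, 267.5]), array([ 0.6099, -0.2223]), 4)
(array([281. , 272.2]), array([ 0.6942, -0.1688]), 4)
(array([234.5, 277.5]), array([ 0.6201, -0.2598]), 2)
(array([241. , 279.8]), array([ 0.6376, -0.2543]), 9)
(array([247.5, 279. ]), array([ 0.6478, -0.2417]), 2)
(array([275. , 282.2]), array([ 0.7059, -0.2037]), 5)
(array([289., 281.]), array([ 0.7289, -0.1775]), 3)
(array([286., 283.]), array([ 0.7278, -0.1875]), 1)
(array([281.5, 284. ]), array([ 0.7218, -0.1974]), 6)
(array([265.5, 290.5]), array([ 0.7071, -0.239 ]), 4)
(array([264.1, 301.5]), array([ 0.7285, -0.2659]), 14)
```

Emit:
carry_out:
  plan:
    - {"linear": [0, 0, 0], "twist": [0, 0, 0]}
    - {"linear": [0, 0, 0], "twist": [0, 0, 0]}
    - {"linear": [0, 0, 0], "twist": [0, 0, 0]}
    - {"linear": [0, 0, 0], "twist": [0, 0, 0]}
    - {"linear": [0, 0, 0], "twist": [0, 0, 0]}
    - {"linear": [0, 0, 0], "twist": [0, 0, 0]}
    - {"linear": [0, 0, 0], "twist": [0, 0, 0]}
    - {"linear": [0, 0, 0], "twist": [0, 0, 0]}
    - {"linear": [0, 0, 0], "twist": [0, 0, 0]}
    - {"linear": [0, 0, 0], "twist": [0, 0, 0]}

```text
time_s: 65.9
tool_pos: [0.5168, -0.1996, 0.1238]
ee_rot: [0.691, 0.723, -0.0, -0.003]
force: [0.9, -0.1, 0.1]
width: 0.181
finger_force: 25.0
```

Emit:
carry_out:
  plan:
    - {"linear": [-0.07, -0.05, 0], "twist": [0, 0, 0]}
    - {"linear": [-0.15, -0.1, 0], "twist": [0, 0, 0]}
    - {"linear": [-0.2, -0.13, 0], "twist": [0, 0, 0]}
    - {"linear": [-0.2, -0.13, 0], "twist": [0, 0, 0]}
    - {"linear": [-0.2, -0.13, 0], "twist": [0, 0, 0]}
    - {"linear": [-0.2, -0.13, 0], "twist": [0, 0, 0]}
    - {"linear": [-0.2, -0.13, 0], "twist": [0, 0, 0]}
    - {"linear": [-0.2, -0.13, 0], "twist": [0, 0, 0]}
    - {"linear": [-0.2, -0.13, 0], "twist": [0, 0, 0]}
    - {"linear": [-0.15, -0.1, 0], "twist": [0, 0, 0]}
    - {"linear": [-0.08, -0.05, 0], "twist": [0, 0, 0]}
    - {"linear": [0, 0, 0], "twist": [0, 0, 0]}
    - {"linear": [0, 0, 0], "twist": [0, 0, 0]}

```text
time_s: 67.53
tool_pos: [0.4056, -0.2725, 0.1237]
ee_rot: [0.691, 0.722, -0.001, -0.003]
force: [-1.7, -2.0, 0.4]
width: 0.179
finger_force: 25.0
```

Run:
```python
from h import *
st()
```

```text
t 67.53 tcp [ 0.4056 -0.2725  0.1237] yang 2.52 tilt [-0.0052  0.003 ] q [-0.66  0.19  1.29  2.01 -0.21  1.09  0.77] w 0.179 ff 24.99 F [-1.7 -2.   0.4]
```

Emit:
carry_out:
  plan:
    - {"linear": [-0.04, 0, 0], "twist": [0, 0, 0]}
    - {"linear": [-0.04, 0, 0], "twist": [0, 0, 0]}
    - {"linear": [-0.03, 0, 0], "twist": [0, 0, 0]}
    - {"linear": [0, 0, 0], "twist": [0, 0, 0]}
    - {"linear": [0, 0, 0], "twist": [0, 0, 0]}

```text
time_s: 68.15
tool_pos: [0.3989, -0.2721, 0.1237]
ee_rot: [0.691, 0.723, -0.0, -0.003]
force: [-1.8, -1.2, -0.4]
width: 0.18
finger_force: 25.0
```

Run:
```python
from h import *
st()
```

```text
t 68.15 tcp [ 0.3989 -0.2721  0.1237] yang 2.53 tilt [-0.0052  0.0041] q [-0.68  0.16  1.3   2.02 -0.18  1.09  0.75] w 0.18 ff 24.99 F [-1.8 -1.2 -0.4]
```

Emit:
carry_out:
  plan:
    - {"linear": [-0.03, 0, 0], "twist": [0, 0, 0]}
    - {"linear": [-0.02, 0, 0], "twist": [0, 0, 0]}
    - {"linear": [0, 0, 0], "twist": [0, 0, 0]}
    - {"linear": [0, 0, 0], "twist": [0, 0, 0]}

```text
time_s: 68.65
tool_pos: [0.396, -0.2721, 0.1238]
ee_rot: [0.691, 0.723, -0.0, -0.003]
force: [-0.3, -0.3, -1.0]
width: 0.181
finger_force: 25.0
```

Emit:
carry_out:
  plan:
    - {"linear": [0, 0, 0], "twist": [0, 0, 0]}
    - {"linear": [0, 0, 0], "twist": [0, 0, 0]}
    - {"linear": [0, 0, 0], "twist": [0, 0, 0]}
    - {"linear": [0, 0, 0], "twist": [0, 0, 0]}
    - {"linear": [0, 0, 0.3], "twist": [0, 0, 0]}
    - {"linear": [0, 0, 0.6], "twist": [0, 0, 0]}
    - {"linear": [0, 0, 0.6], "twist": [0, 0, 0]}
    - {"linear": [0, 0, 0.6], "twist": [0, 0, 0]}
    - {"linear": [0, 0.2, 0.5], "twist": [0, 0, 0]}
    - {"linear": [0.1, 0.6, 0], "twist": [0, 0, 0]}
    - {"linear": [0.2, 0.8, 0], "twist": [0, 0, 0]}
    - {"linear": [0.2, 0.8, 0], "twist": [0, 0, 0]}
    - {"linear": [0.2, 0.5, 0], "twist": [0, 0, 0]}
    - {"linear": [0, 0, 0], "twist": [0, 0, 0]}
    - {"linear": [0, 0, 0], "twist": [0, 0, 0]}
  hand: 0.62

```text
time_s: 70.53
tool_pos: [0.4379, -0.099, 0.2797]
ee_rot: [0.692, 0.722, -0.0, -0.003]
force: [0.4, 0.2, 0.1]
width: 0.618
finger_force: 0.0
```

Run:
```python
from h import *
st()
f=grab_frame('top');
for c in ['top','scene']:
    if c=='scene': grab_frame(c)
    for n in ['tray','jar_58']: print(c,n,[(np.round(d['xyz'],3).tolist(),round(d['confidence'],2)) for d in finder.look_for(n,c)])
print([o for o in lids() if o[2]<7])
```

```text
t 70.53 tcp [ 0.4379 -0.099   0.2797] yang 2.48 tilt [-0.0049  0.0034] q [-0.79 -0.22  0.8   1.86  0.15  1.44  0.02] w 0.618 ff 0.0 F [0.4 0.2 0.1]
top tray [([0.543, -0.268, 0.045], 0.91)]
top jar_58 [([0.49, -0.293, 0.098], 0.72), ([0.57, -0.241, 0.103], 0.69), ([0.582, -0.304, 0.1], 0.64), ([0.548, -0.276, 0.044], 0.37), ([0.339, 0.376, 0.025], 0.33), ([0.771, 0.067, 0.099], 0.21)]
scene tray [([0.514, -0.282, 0.042], 0.68), ([0.585, 0.203, 0.089], 0.18)]
scene jar_58 [([0.596, -0.317, 0.092], 0.93), ([0.5, -0.304, 0.096], 0.65), ([0.588, -0.25, 0.089], 0.61), ([0.463, 0.012, 0.012], 0.58)]
[(array([190., 260.]), array([ 0.4892, -0.2947]), 3), (array([227.5, 264.5]), array([ 0.5736, -0.2407]), 4), (array([199.5, 268.5]), array([ 0.5312, -0.2981]), 2), (array([182., 270.]), array([ 0.5023, -0.3312]), 1), (array([184., 271.]), array([ 0.5088, -0.33  ]), 1), (array([196. , 270.7]), array([ 0.5305, -0.309 ]), 3), (array([220., 274.]), array([ 0.5843, -0.276 ]), 1), (array([233. , 274.7]), array([ 0.6102, -0.2557]), 3), (array([209.5, 282.5]), array([ 0.5865, -0.3126]), 4), (array([205.5, 292.8]), array([ 0.6045, -0.341 ]), 4), (array([209.5, 294. ]), array([ 0.6147, -0.3372]), 2)]
```

```bash
python3 -c "
from h import *
print(r.finish_job())"
```

```text
the job is handed in; nothing more can be done
None
```

I handed the job in at about 71 s. The three jars present (58, 52 and 46 mm; the 40 mm jar was absent) stand on the tray. I held each lid under the pointer for over a second, widest to narrowest. The tray is back at its home end and the carousel rests on a click. The hand-in call gave no verdict, so these results rest on my own camera and position readings.

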